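# Gauge re-lined guide bushes on a pin and sort them by fit

### The arm

A 7-joint arm with a two-finger parallel gripper is mounted at the origin on a cart in front of the work surface, level with it; the furniture and walls round the work are solid. World frame = base frame: x ahead of the robot, y to its left, z up, the work surface at z = 0. Lengths are in mm, angles in rad, forces in N, time in s.
With the tool pointing down it reaches from about 400 to 850 mm from the base axis. Payload 4.4 kg.
Tool frame: the origin (TCP) lies midway between the tips of the shut fingers; the grasp point (between the pads) lies 19 mm behind it; z points along the fingers, y is the line along which they close (so a half turn about z gives the same grasp; the last joint's range is limited). The gripper opens to 94 mm and grips with 3 to 60 N. Pads are 16 mm wide; open, the fingers measure 119 mm over their backs; the gripper's body (75 mm by 177 mm) begins 78 mm behind the grasp point.
Start: joints at [1.078, 0.628, 0.038, 1.517, -0.027, 0.996, -0.02], TCP at [269.103, -591.694, 205.478] pointing down, gripper open.
Joint ranges: [-3.06, 3.06], [-0.37, 2.12], [-1.25, 1.32], [0.18, 2.47], [-1.1, 4.24], [0.23, 1.98], [-2.94, 2.94]. Speed limits (rad/s): [2.57, 2.57, 3.14, 3.14, 3.14, 3.14, 3.14].

### API

Orientations are given as a unit quaternion [x, y, z, w].
In Python, from rig import manip gives the robot as it stands.
- The arm moves only by the tool nudge_tcp, called after "Emit:" as a command line: name --argument value ..., lists and objects as JSON in quotes. Schema: {"type":"object","properties":{"offsets":{"type":"object","properties":{"x":{"type":"array","items":{"type":"number"},"minItems":1,"maxItems":8},"y":{"type":"array","items":{"type":"number"},"minItems":1,"maxItems":8},"z":{"type":"array","items":{"type":"number"},"minItems":1,"maxItems":8},"rx":{"type":"array","items":{"type":"number"},"minItems":1,"maxItems":8},"ry":{"type":"array","items":{"type":"number"},"minItems":1,"maxItems":8},"rz":{"type":"array","items":{"type":"number"},"minItems":1,"maxItems":8}},"additionalProperties":false,"required":["x","y","z","rx","ry","rz"]},"jaw":{"type":"number"},"squeeze":{"type":"number"},"only":{"type":"string"},"quiet":{"type":"boolean"},"lines":{"type":"string"}},"required":["offsets"],"additionalProperties":false}. offsets is an object with one list for each field, all of the same length, 1 to 8, a row being the entries at one place: x, y, z (the shift in mm), rx, ry, rz (a rotation vector in rad); each row shifts and turns the commanded pose from where the row before left it, along the tool's axes as they then stand; what a row does not reach is not made up. A row lasts 1/8 s, in which the tool goes at most 62.5 mm and 0.188 rad, less where a joint would pass 70% of its speed; a pose out of reach is approached as far as the arm can. jaw is the finger opening in mm, set as the call begins (left out keeps the last). The fingers move at their own pace and stop on an object; squeeze is the grip in N (left out, the last holds). Time passes only in rows, so rows that do not move let the fingers close. The tool returns the time, the measured TCP pose, the force, the opening and the grip force at its end. only (a regular expression) keeps the lines of the reply that match it, lines (a string "A,B") keeps lines A to B, and quiet returns only ok. Input that does not fit is refused with a message, and nothing moves.
- manip.state(): the state, without advancing time (a new reading comes with each control period).
- manip.read_camera(name): name is "scene" or "top" or "wrist"; returns (picture, depth): 420x560x3 uint8, red, green, blue; 420x560 float32, mm along the optical axis (not along the pixel's ray), 0 where there is no reading.
- manip.camera_info(name): a dict with "vertical_fov" (degrees; the focal length in pixels is half the picture's height over the tangent of half this angle, whatever the lens; pixels are square), "cx", "cy" (the principal point, pixels), "R" (3x3) and "t" (3): a world point X has camera coordinates R X + t. Camera axes: x right, y down, z forward; pixel columns grow to the right and rows downward; lengths in mm; the calibration is good to about 2 mm. The wrist camera is an equidistant fisheye: a pixel r from the principal point sees the ray r / f radians off the axis. A picture is of the moment at which its call begins: read the wrist's pose just before it. camera_info takes no time and is no camera call; for the wrist camera it gives the pose at the moment of the call.
- manip.hand_in(): hands the job in; it is judged then, once.
The state is a dict: "time_s": time; "joints": joint angles; "qvel": joint speeds; "joint_torque": joint torques, N m; "tool_pos": TCP position; "orientation": TCP orientation; "wrist_force": force on the tool from outside, world axes, zero at the start; "torque": the same for the moment, N m; "grip_width": finger opening in mm; "finger_force": force on a finger pad.
Only numpy, scipy, OpenCV 4.12 (cv2) and the standard library are available. Lean on these libraries where they do the work, as an engineer would, in place of code of your own. Each camera call takes 0.05 s, during which the arm holds its last target. There are 200 camera calls.

### The job

The three guide bushes have just been re-lined, and some have a ridge left inside the bore: slide each onto the gauge pin, gently and without forcing it, to find out whether it goes fully home against the flange or stops part way. Lay those that go home in the left half of the empty divided tray and those that stop short in the right half, none dropped from a height and each one put away before the next is tried so that they are not mixed up; leave the spectacles, pliers and dropper bottle where they are.

Things in the scene. Friction and masses are not known exactly. Their poses are not given: they have to be found in the camera images.
- bush_1: guide bush of a lens edger's carriage: square aluminium housing 30 x 30 mm, 40 mm long, 0.11 to 0.2 kg, lying on a long side, oil hole on top. A round bore 16.5 mm wide, bronze-lined, runs through it along x (the 40 mm way); both ends are open and alike. Some bushes have a ridge half way in (see bush_2). Origin: centre of the underside; y across the 30 mm width, z up
- bush_1_mid (a point): middle of bush_1, on the axis of its bore, 15 mm above its underside and 20 mm from either end
- bush_2: second guide bush, same sizes and axes as bush_1. The three look alike; in any number of them a ridge is left in the bore: 8 mm long, 16 mm in from either end, opening only 9 mm. Which ones have it cannot be told from names or from outside, only with the gauge pin
- bush_2_mid (a point): middle of bush_2, on the axis of its bore, 15 mm above its underside and 20 mm from either end
- bush_3: third guide bush, same sizes and axes as bush_1, also either clear through or with the ridge. Grip any of them across its 30 mm width, from above
- bush_3_mid (a point): middle of bush_3, on the axis of its bore, 15 mm above its underside and 20 mm from either end
- gauge_stand: fixed grey cast stand, base 104 x 84 mm, 17 mm high; at its +x end an upright 50 mm wide, 95 mm high (109 mm with a knurled screw on top). A level steel gauge pin, 15 mm thick, sticks out of it 46 mm towards the stand's -x, axis 70 mm above the worktop. Bushes slide on along the stand's +x with 0.75 mm to spare all round. Origin: centre of the underside; pin tip x = -36, flange face x = +10 mm
- pin_tip (a point): centre of the free end of the gauge pin, 70 mm above the worktop; the last 3 mm of the pin taper from 15 to 11 mm. A bush with the ridge stops once it is 16 mm on: its middle is then still 4 mm in front of this point
- pin_flange (a point): centre of the face of the round flange (34 mm wide) at the root of the pin, 46 mm behind the tip. A clear bush slides on until its end touches this face: its middle is then 20 mm in front of this point
- sort_tray: fixed, empty plastic job tray (the yellow one near the front edge), 134 mm (x) by 196 mm (y), walls 3 mm thick and 32 mm high, floor 2 mm thick; a wall 2 mm thick, 16 mm high, along x at y = 0 divides it into a left half (+y, left as the robot sees it) and a right half (-y), each 126 (x) x 95 mm (y) inside. Origin: centre of the underside
- spectacles_1: dark spectacles lying on the worktop, 38 x 135 x 37 mm, to be left alone; origin on the worktop under their middle
- pliers_6: optician's pliers lying flat, 29 x 139 x 11 mm, to be left alone; origin at their middle, on the worktop
- bottle_1: small brown dropper bottle standing on the worktop, 34 mm wide and 102 mm high, to be left alone; origin at the centre of its underside

How it is judged:
By the outcome, as a careful person would: the job done as asked, in the order asked, and still so for the second after the job is handed in, with the robot touching nothing.
It also fails if it takes over 70 s, if anything falls off the work surface, if the arm or the gripper's body presses on something with over 40 N, if the wrist force passes 120 N, or if a joint passes its speed limit or range.

## Working session

There is one attempt and no reset: what is moved stays moved. The work goes in short steps, Python scripts to look and compute and a tool call to move; the robot and the scene stay as the last step left them, time stands still between calls to the robot, and variables do not carry over. Pictures are saved under pics/ and viewed, at most 10 in all, crops included, and the job is handed in when it is done.

```bash
ls; mkdir -p pics; python3 - <<'E'
from rig import manip
import cv2,numpy as np
for n in("scene","top"):
    p,d=manip.read_camera(n); cv2.imwrite(f"pics/{n}0.png",p[:,:,::-1]); np.savez(f"{n}0.npz",p=p,d=d)
    print(n,manip.camera_info(n))
print(manip.state())
E
```

```text
pics
rig.py
scene {'vertical_fov': 44.66768756633635, 'cx': 279.5870680122387, 'cy': 209.7654926072054, 'R': array([[-0.61355053, -0.78944167,  0.01837404],
       [-0.47781554,  0.35262979, -0.80457724],
       [ 0.62868757, -0.50242819, -0.59356369]]), 't': array([323.82434012, 350.02434782, 917.79693843])}
top {'vertical_fov': 44.91872107551033, 'cx': 273.18317388458166, 'cy': 211.07848153612113, 'R': array([[-0.01763888, -0.99979556, -0.00988489],
       [-0.99632638,  0.01840457, -0.08363619],
       [ 0.08380102,  0.00837332, -0.99644733]]), 't': array([  -5.41081591,  532.40135774, 1240.443051  ])}
{'time_s': 0.1, 'joints': array([ 1.07819205,  0.62922672,  0.03843324,  1.51823019, -0.02698868,
        0.99627584, -0.01996974]), 'qvel': array([-0.00019156, -0.00103039, -0.00121363, -0.00381021, -0.00111626,
        0.00111377,  0.00160878]), 'joint_torque': array([ 2.98947867e-03, -5.50783968e+01,  1.14728518e+00, -1.87113243e+01,
       -5.22039004e-02,  1.92490581e-02,  5.12948225e-05]), 'tool_pos': array([ 268.87233495, -591.15728773,  204.67539068]), 'orientation': array([ 9.77310791e-01,  2.11808781e-01, -1.79835875e-04, -7.91082549e-04]), 'wrist_force': array([ 0.90253969,  0.31418013, -0.18588787]), 'torque': array([ 0.04874247, -0.03038685, -0.020328  ]), 'finger_force': 0.0, 'grip_width': 94.04340488055735}
```

View pics/top0.png

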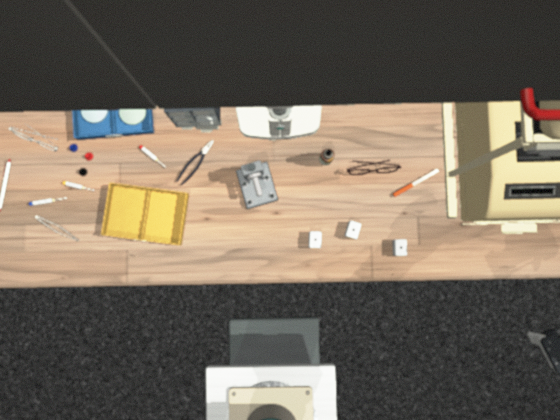

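View pics/scene0.png

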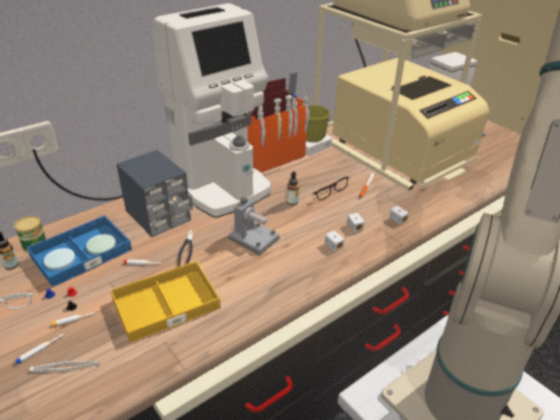

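The top view shows the bushes at about (315,240), (354,230) and (400,248), the stand at (257,185) with its pin pointing down and left of the upright, and the tray at (146,214). The scene view shows the same items: bushes at (334,241), (355,222) and (398,214), stand at (253,228), tray at (165,300). Next I'll locate them by rays.

```bash
cat > h.py <<'E'
from rig import manip
import cv2,numpy as np
from scipy.spatial.transform import Rotation as Ro
def ray(ci,uv,h=420):
    """origin, unit directions (world) for pixels uv (N,2)"""
    uv=np.atleast_2d(uv).astype(float); f=h/2/np.tan(np.radians(ci['vertical_fov'])/2)
    q=(uv-[ci['cx'],ci['cy']])/f
    if ci.get('fish'):
        r=np.linalg.norm(q,axis=1)[:,None]+1e-12; d=np.hstack([q/r*np.sin(r),np.cos(r)])
    else: d=np.hstack([q,np.ones((len(q),1))])
    d/=np.linalg.norm(d,axis=1)[:,None]
    return -ci['R'].T@ci['t'], d@ci['R']
def plane(ci,uv,z):
    o,d=ray(ci,uv); return o+d*((z-o[2])/d[:,2])[:,None]
def meet(c1,p1,c2,p2):
    o1,d1=ray(c1,p1);o2,d2=ray(c2,p2);out=[]
    for a,b in zip(d1,d2):
        s=np.linalg.lstsq(np.c_[a,-b],o2-o1,rcond=None)[0]; A=o1+a*s[0];B=o2+b*s[1]
        out.append(np.r_[(A+B)/2,np.linalg.norm(A-B)])
    return np.array(out)
def info(n):
    c=manip.camera_info(n); c['fish']=n=='wrist'; return c
def snap(name,n='wrist'):
    c=info(n); p,d=manip.read_camera(n); cv2.imwrite(f'pics/{name}.png',p[:,:,::-1]); np.savez(f'{name}.npz',p=p,d=d,**c); return p,d,c
def load(name):
    z=dict(np.load(f'{name}.npz')); z['fish']=bool(z['fish']); return z['p'],z['d'],z
def blobs(m,amin):
    n,l,s,c=cv2.connectedComponentsWithStats(m.astype(np.uint8)); return [(c[i],s[i,4],l==i) for i in range(1,n) if s[i,4]>=amin]
def go(pos,yaw=None,down=True):
    """print tool-axis shift (mm) and rz to reach TCP pos with tool down; yaw=world angle of tool y (mod pi)"""
    s=manip.state(); R=Ro.from_quat(s['orientation']); d=R.inv().apply(np.array(pos)-s['tool_pos'])
    print('tcp',s['tool_pos'].round(1),'d_tool',d.round(1),end=' ')
    if yaw is not None:
        y=R.as_matrix()[:,1]; a=np.arctan2(y[1],y[0]); e=(yaw-a+np.pi/2)%np.pi-np.pi/2
        print('rz_tool',round(-e,3),end=' ')
    z=R.inv().apply([0,0,-1]); print('tilt rx,ry',np.round([-z[1],z[0]],4))
E
python3 - <<'E'
from h import *
cam={}
for n in('top','scene'):
    cam[n]=info(n); z=np.load(n+'0.npz'); p=z['p']; hsv=cv2.cvtColor(p,cv2.COLOR_RGB2HSV)
    cam[n+'p']=hsv
h=cam['topp']; m=(h[...,1]<40)&(h[...,2]>170); roi=np.zeros_like(m); roi[215:262,295:420]=1
for c,a,_ in blobs(m&roi,15):
    print('bush',c.round(1),a,plane(cam['top'],c,30).round(1))
m=(h[...,1]>150)&(h[...,0]>18)&(h[...,0]<35); roi[:]=0; roi[175:250,95:195]=1
k=(m&roi).astype(np.uint8); r=cv2.minAreaRect(cv2.findNonZero(k)); print('tray',r,plane(cam['top'],cv2.boxPoints(r),32).round(0))
print('stand approx',plane(cam['top'],[[257,185],[258,206],[255,164]],17).round(0), 'tip',plane(cam['top'],[[250,172]],100).round())
s=cam['scenep']; m=(s[...,1]<45)&(s[...,2]>170); roi[:]=0; roi[200:260,315:415]=1
for c,a,_ in blobs(m&roi,15): print(c.round(1),a,plane(cam['scene'],c,25).round(0))
t=cv2.imread('pics/top0.png'); sc=cv2.imread('pics/scene0.png')
cv2.imwrite('pics/crop0.png',np.hstack([cv2.resize(t[145:225,220:300],(400,400),interpolation=2),cv2.resize(sc[185:255,215:285],(400,400),interpolation=2)]))
print(manip.camera_info('wrist'))
E
```

```text
bush [353.2 229.3] 215 [[ 482.9 -211.1   30. ]]
bush [314.9 239. ] 215 [[ 460.8 -116.5   30. ]]
bush [400.5 247. ] 200 [[ 437.5 -325.4   30. ]]
tray ((144.5770263671875, 213.44168090820312), (78.46402740478516, 50.043453216552734), 7.853313446044922) [[485. 407.  32.]
 [608. 391.  32.]
 [578. 198.  32.]
 [455. 215.  32.]]
stand approx [[599.  24.  17.]
 [546.  23.  17.]
 [652.  29.  17.]] tip [[619.  37. 100.]]
[399.2 210.7] 104 [[ 441. -331.   25.]]
[355.7 218.1] 117 [[ 487. -216.   25.]]
[334.6 236.7] 131 [[ 463. -120.   25.]]
[408.8 256.2] 85 [[ 306. -212.   25.]]
{'vertical_fov': 65.70646984690485, 'cx': 278.816828839306, 'cy': 211.31018102530516, 'R': array([[ 0.41292681, -0.91076075, -0.00251279],
       [-0.88022314, -0.39978691,  0.25569055],
       [-0.2338775 , -0.10336966, -0.96675541]]), 't': array([-648.97131594,  -26.76131166,  392.61246352])}
```

View pics/crop0.png

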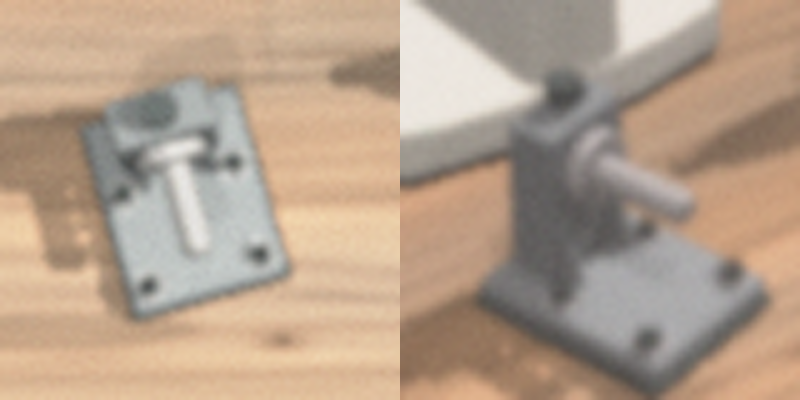

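In the crop, the pin tip is at about top pixel (260,195) and the flange at (255,175), so the stand's yaw is about +14°. Now I'll move over the bushes for close wrist views.

Emit:
nudge_tcp --offsets '{"x": [44, 44, 44, 44, 44, 44, 44, 40], "y": [-32, -32, -32, -32, -32, -32, -32, -32], "z": [6, 6, 6, 6, 6, 6, 6, 6], "rx": [0, 0, 0, 0, 0, 0, 0, 0], "ry": [0, 0, 0, 0, 0, 0, 0, 0], "rz": [0, 0, 0, 0, 0, 0, 0, 0]}'

```text
time_s: 1.1
tool_pos: [480.7, -212.8, 157.1]
orientation: [0.977, 0.212, 0.0, -0.0]
wrist_force: [-0.0, -0.8, 0.2]
grip_width: 94.1
finger_force: 0.0
```

```bash
python3 -c "
from h import *
p,d,c=snap('w1')"
```

```text
(no output)
```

View pics/w1.png

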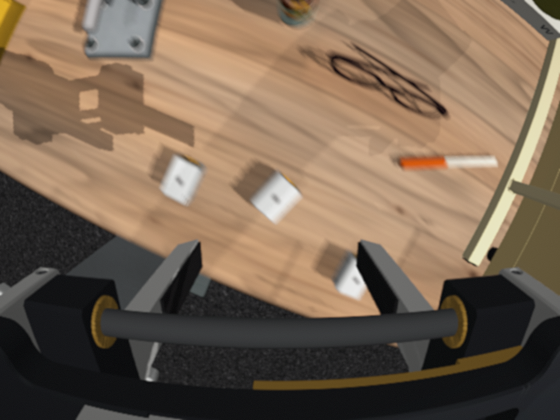

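In w1 the bushes are at (182,180), (276,197) and (353,277), the last partly hidden by a finger. The stand base is at (122,25). I'll move on to view the pin, which gives a second view of the bushes too.

Emit:
nudge_tcp --offsets '{"x": [31, 31, 31, 30, 0], "y": [-47, -47, -47, -47, 0], "z": [6, 6, 12, 14, 0], "rx": [0, 0, 0, 0, 0], "ry": [0, 0, 0, 0, 0], "rz": [0, 0, 0, 0.18, 0]}'

```text
time_s: 1.78
tool_pos: [513.5, 13.9, 118.2]
orientation: [0.992, 0.128, -0.001, -0.001]
wrist_force: [0.1, -0.1, 0.1]
grip_width: 93.7
finger_force: 0.0
```

```bash
python3 -c "
from h import *
p,d,c=snap('w2')"
```

```text
(no output)
```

View pics/w2.png

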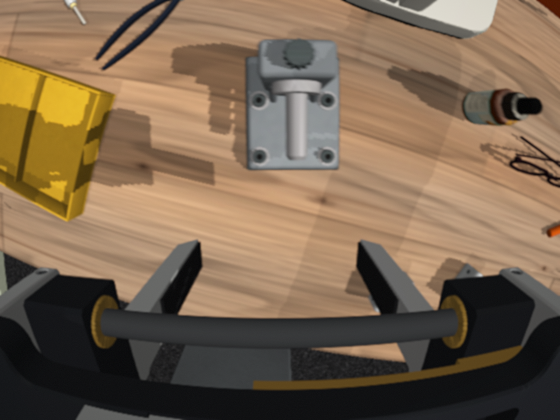

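In w2 the pin is almost upright in the image: tip at about (297,158), flange at about (297,92), base front corners at (249,168) and (339,168), tray at upper left. I'll take one more view from the side for stereo.

Emit:
nudge_tcp --offsets '{"x": [-36, -36, 0], "y": [37, 37, 0], "z": [0, 0, 0], "rx": [0, 0, 0], "ry": [0, 0, 0], "rz": [0, 0, 0]}'

```text
time_s: 2.2
tool_pos: [459.3, -88.1, 119.8]
orientation: [0.993, 0.118, -0.001, 0.001]
wrist_force: [0.7, 0.9, 0.9]
grip_width: 94.1
finger_force: 0.0
```

```bash
python3 - <<'E'
from h import *
snap('w3')
for n in('w1','w3'):
    p,d,c=load(n); h=cv2.cvtColor(p,cv2.COLOR_RGB2HSV); m=(h[...,1]<40)&(h[...,2]>175); m[290:]=0
    for cc,a,k in blobs(m,200):
        if a>1500: continue
        q=plane(c,cv2.findNonZero(k.astype(np.uint8)).reshape(-1,2),30)[:,:2]
        r=cv2.minAreaRect(q.astype(np.float32)); print(n,cc.round(1),a,np.round(r[0],1),np.round(r[1],1),round(r[2],1),'ctr',plane(c,cc,30).round(1))
a=cv2.imread('pics/w2.png')[60:190,220:360]; b=cv2.imread('pics/w3.png')
cv2.imwrite('pics/w23.png',np.hstack([cv2.resize(a,(420,390),interpolation=2), cv2.resize(b[:300,:],(380,204))[:0].reshape(390,-1,3) if 0 else np.zeros((390,1,3),np.uint8)])); 
E
```

```text
w1 [545.7  16.1] 202 [ 842.  -408.8] [16.2 66.1] 1.5 ctr [[ 838.5 -413.6   30. ]]
w1 [180.9 180.6] 1176 [ 461.7 -114.9] [33.1 40.1] 85.5 ctr [[ 462.4 -115.    30. ]]
w1 [471.2 160.9] 322 [ 610.7 -381.1] [ 7.8 65.6] 27.7 ctr [[ 609.7 -380.1   30. ]]
w1 [276.9 198.9] 1153 [ 484.2 -208.9] [28.9 40.1] 72.2 ctr [[ 484.4 -209.    30. ]]
w1 [352.  279.6] 440 [ 442.3 -316.8] [33.4 31.1] 22.2 ctr [[ 437.3 -318.4   30. ]]
w3 [172.2  25. ] 529 [601.6  39.9] [48.2  9.2] 15.6 ctr [[600.5  39.4  30. ]]
w3 [311.5 219.3] 1304 [ 460.7 -117.2] [27.3 39.6] 86.5 ctr [[ 461.  -117.1   30. ]]
w3 [414.3 219.1] 1082 [ 483.1 -211. ] [27.9 40.1] 71.0 ctr [[ 483.2 -210.6   30. ]]
```

View pics/w3.png

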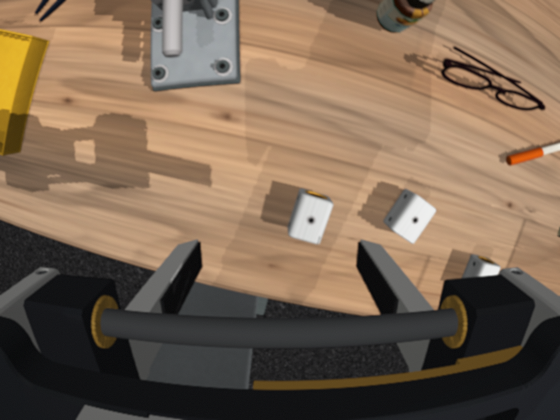

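w3 shows bush A at (311,217), bush B at (410,217), bush C partly hidden at (485,268), and the pin with its tip at (172,52). Next is stereo for heights and the pin axis.

```bash
python3 - <<'E'
from h import *
p1,_,c1=load('w1');p2,_,c2=load('w2');p3,_,c3=load('w3')
def hole(p,u,v):
    g=cv2.cvtColor(p,cv2.COLOR_RGB2GRAY)[v-7:v+8,u-7:u+8].astype(float); w=np.clip(170-g,0,None); y,x=np.mgrid[v-7:v+8,u-7:u+8]; return [(w*x).sum()/w.sum(),(w*y).sum()/w.sum()]
hs=[hole(p1,181,181),hole(p1,277,199)],[hole(p3,311,220),hole(p3,415,220)]
print(np.round(hs,1).tolist()); print('holes xyz,gap',meet(c1,hs[0],c3,hs[1]).round(1))
g2=cv2.cvtColor(p2,cv2.COLOR_RGB2GRAY);g3=cv2.cvtColor(p3,cv2.COLOR_RGB2GRAY)
for v in(110,130,145): print(v,g2[v,280:316].tolist())
print('col',g2[145:170,297].tolist())
for v in(10,30,42): print(v,g3[v,152:195].tolist())
print('col',g3[42:68,172].tolist())
E
```

```text
[[[178.8, 180.4], [275.1, 198.1]], [[310.7, 219.9], [414.8, 219.8]]]
holes xyz,gap [[ 463.5 -114.9   39.     1.5]
 [ 485.4 -206.4   39.2    1.9]]
110 [145, 146, 146, 143, 136, 122, 104, 93, 97, 108, 118, 129, 139, 149, 158, 166, 170, 173, 177, 182, 187, 189, 187, 183, 175, 167, 158, 151, 146, 145, 145, 146, 146, 145, 146, 146]
130 [146, 146, 147, 145, 137, 124, 108, 96, 97, 108, 117, 128, 139, 148, 157, 165, 169, 173, 178, 185, 190, 193, 192, 186, 177, 168, 158, 152, 149, 148, 149, 150, 149, 149, 149, 149]
145 [146, 146, 148, 145, 138, 124, 110, 96, 97, 106, 117, 127, 138, 147, 156, 164, 169, 172, 179, 186, 192, 195, 193, 187, 178, 169, 157, 149, 147, 148, 148, 147, 148, 147, 146, 145]
col [172, 173, 173, 174, 173, 173, 173, 172, 172, 173, 168, 156, 146, 143, 145, 152, 158, 160, 160, 158, 154, 142, 127, 104, 108]
10 [93, 95, 98, 99, 99, 99, 99, 97, 93, 87, 92, 110, 130, 147, 160, 170, 177, 182, 187, 190, 191, 190, 190, 187, 183, 177, 169, 158, 143, 125, 98, 76, 70, 71, 74, 74, 74, 70, 68, 69, 72, 75, 77]
30 [121, 144, 163, 171, 171, 169, 169, 170, 167, 157, 137, 129, 139, 154, 166, 175, 181, 186, 191, 194, 194, 193, 192, 189, 184, 178, 168, 156, 142, 133, 140, 152, 159, 160, 160, 161, 161, 161, 160, 160, 160, 161, 160]
42 [136, 149, 154, 154, 154, 154, 154, 153, 151, 141, 127, 127, 142, 157, 167, 177, 183, 187, 192, 196, 195, 195, 194, 191, 185, 178, 169, 157, 142, 132, 139, 152, 158, 160, 159, 159, 160, 160, 160, 160, 160, 161, 161]
col [195, 195, 197, 195, 196, 197, 193, 182, 170, 163, 161, 149, 119, 89, 87, 117, 146, 157, 158, 158, 157, 157, 156, 157, 158, 159]
```

```bash
python3 - <<'E'
from h import *
p2,_,c2=load('w2');p3,_,c3=load('w3')
for n,c,q in(('w2',c2,[[296,110],[296,145],[296,157]]),('w3',c3,[[171.3,10],[171.6,42],[171.6,53]])):
    P=plane(c,q,70);e=P[1]-P[0];print(n,P.round(1).tolist(),'yaw',np.degrees(np.arctan2(e[1],e[0])).round(2)+180, 'cam',(-c['R'].T@c['t']).round(1))
print('tip stereo',meet(c2,[[296,157]],c3,[[171.6,53]]).round(1))
print('base corners',meet(c2,[[249,168.5],[339,169]],c3,[[152.5,89.5],[240,80.5]]).round(1))
# fresh still view of bushes
p,_,c=snap('w4')
def hole(p,u,v):
    g=cv2.cvtColor(p,cv2.COLOR_RGB2GRAY)[v-7:v+8,u-7:u+8].astype(float); w=np.clip(150-g,0,None); y,x=np.mgrid[v-7:v+8,u-7:u+8]; return [(w*x).sum()/w.sum(),(w*y).sum()/w.sum()]
for n,p,c in(('w3',p3,c3),('w4',p,c)):
    q=[hole(p,311,220),hole(p,415,220)]; print(n,np.round(q,1),plane(c,q,30).round(1),c['t'].round(1))
print(manip.state()['tool_pos'],manip.state()['qvel'].round(3))
E
```

```text
w2 [[599.6, 24.1, 70.0], [575.8, 17.8, 70.0], [567.6, 15.6, 70.0]] yaw 14.889999999999986 cam [585.4  31.8 298.2]
w3 [[602.1, 27.2, 70.0], [577.1, 19.9, 70.0], [568.8, 17.7, 70.0]] yaw 16.330000000000013 cam [531.5 -70.7 299.7]
tip stereo [[5.68e+02 1.59e+01 7.47e+01 1.00e-01]]
base corners [[542.4  49.3  13.6   1.3]
 [563.4 -28.4  13.7   0.7]]
w3 [[310.7 219.9]
 [414.8 219.8]] [[ 460.4 -116.5   30. ]
 [ 482.8 -211.4   30. ]] [-193.3  405.9  418.5]
w4 [[312.9 223.1]
 [416.5 223. ]] [[ 460.2 -116.7   30. ]
 [ 482.7 -211.6   30. ]] [-192.7  408.   418.4]
[462.22209388 -83.98643348 119.88523607] [-0.039  0.008 -0.022 -0.017 -0.004 -0.001 -0.004]
```

```bash
python3 -c "
from h import *
go([460.5,-116.7,70],np.radians(86))"
```

```text
tcp [462.2 -84.  119.9] d_tool [-9.6 31.3 49.9] rz_tool 0.313 tilt rx,ry [ 0.0006 -0.0007]
```

Emit:
nudge_tcp --offsets '{"x": [-5, -5, 0, 0, 0], "y": [15, 16, 0, 0, 0], "z": [25, 25, 0, 0, 0], "rx": [0, 0, 0, 0, 0], "ry": [0, 0, 0, 0, 0], "rz": [0, 0, 0.157, 0.157, 0]}' --jaw 60

```text
time_s: 2.92
tool_pos: [460.9, -114.0, 69.4]
orientation: [0.999, -0.032, 0.0, 0.0]
wrist_force: [0.1, 0.4, -0.5]
grip_width: 60.1
finger_force: 0.0
```

```bash
python3 - <<'E'
from h import *
p,_,c=snap('w5'); h=cv2.cvtColor(p,cv2.COLOR_RGB2HSV); m=(h[...,1]<40)&(h[...,2]>175); m[330:]=0
for cc,a,k in blobs(m,800):
    q=plane(c,cv2.findNonZero(k.astype(np.uint8)).reshape(-1,2),30)[:,:2]
    r=cv2.minAreaRect(q.astype(np.float32)); print(cc.round(1),a,np.round(r[0],1),np.round(r[1],1),round(r[2],1))
go([460.5,-116.7,4],np.radians(86)); print(manip.state()['time_s'])
E
```

```text
[410. 195.] 1716 [ 482.6 -211.7] [27.6 40.2] 71.2
[285.7 231.6] 1734 [ 460.4 -118. ] [27.  38.8] 87.1
[518.5 239.2] 807 [ 436.9 -326.2] [39.7 26.5] 0.1
tcp [ 460.9 -113.9   69.5] d_tool [-0.2  2.8 65.5] rz_tool 0.007 tilt rx,ry [ 0.     -0.0005]
2.975
```

View pics/w5.png

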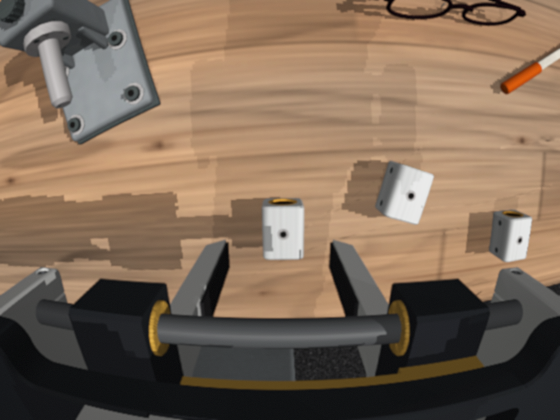

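w5 shows bush A at (284,232) nearly midway between the fingertips (229 and 331), bush B at (405,193), bush C at (512,236) and the pin tip at (62,102). I'll check the height from w4 and w5, then descend and grip.

```bash
python3 - <<'E'
from h import *
q=[];C=[]
for n,g in(('w4',[(313,223),(416,223)]),('w5',[(283,234),(411,196)])):
    p,_,c=load(n);C.append(c);r=[]
    for u,v in g:
        G=cv2.cvtColor(p,cv2.COLOR_RGB2GRAY)[v-6:v+7,u-6:u+7].astype(float);w=np.clip(140-G,0,None);y,x=np.mgrid[v-6:v+7,u-6:u+7];r.append([(w*x).sum()/w.sum(),(w*y).sum()/w.sum()])
    q.append(r)
print(meet(C[0],q[0],C[1],q[1]).round(1))
E
```

```text
[[ 4.599e+02 -1.168e+02  2.960e+01  4.000e-01]
 [ 4.823e+02 -2.121e+02  2.920e+01  4.000e-01]]
```

Emit:
nudge_tcp --offsets '{"x": [0, 0, 0, 0, 0], "y": [3, 0, 0, 0, 0], "z": [22, 22, 15, 7, 0], "rx": [0, 0, 0, 0, 0], "ry": [0, 0, 0, 0, 0], "rz": [0, 0, 0, 0, 0]}'

```text
time_s: 3.6
tool_pos: [460.0, -117.3, 3.3]
orientation: [0.999, -0.033, -0.0, -0.0]
wrist_force: [-0.1, -0.4, 0.9]
grip_width: 59.9
finger_force: 0.0
```

```bash
python3 -c "
from h import *
go([460.4,-117.2,4],np.radians(86.5))"
```

```text
tcp [ 460.  -117.3    3.3] d_tool [ 0.4 -0.1 -0.7] rz_tool -0.005 tilt rx,ry [-0.0002  0.0004]
```

Emit:
nudge_tcp --offsets '{"x": [0, 0, 0, 0], "y": [0, 0, 0, 0], "z": [0, 0, 0, 0], "rx": [0, 0, 0, 0], "ry": [0, 0, 0, 0], "rz": [0, 0, 0, 0]}' --jaw 24 --squeeze 20

```text
time_s: 4.1
tool_pos: [460.2, -117.3, 3.8]
orientation: [0.999, -0.034, 0.0, -0.0]
wrist_force: [-0.8, 0.3, 3.3]
grip_width: 29.6
finger_force: 20.0
```

Emit:
nudge_tcp --offsets '{"x": [0, 0, 0, 0], "y": [0, 0, 0, 0], "z": [-20, -40, -12, 0], "rx": [0, 0, 0, 0], "ry": [0, 0, 0, 0], "rz": [0, 0, 0, 0]}'

```text
time_s: 4.6
tool_pos: [460.4, -117.4, 75.8]
orientation: [0.999, -0.034, 0.001, 0.0]
wrist_force: [0.8, -0.7, -1.9]
grip_width: 29.9
finger_force: 20.0
```

```bash
python3 -c "
from h import *
print(manip.state())"
```

```text
{'time_s': 4.6, 'joints': array([ 0.08745442,  0.60299351,  0.15008581,  2.11689824, -0.20338292,
        0.43349633, -1.2415386 ]), 'qvel': array([ 0.00437317,  0.03400883, -0.00990386,  0.01203176, -0.00180057,
       -0.00809929,  0.00073865]), 'joint_torque': array([-4.94479307e-02, -4.60666573e+01,  2.50100702e+00, -9.80462998e+00,
        1.05891482e-02,  1.42714797e-02, -1.76957151e-02]), 'tool_pos': array([ 460.37363102, -117.38403865,   75.76517672]), 'orientation': array([ 9.99438454e-01, -3.35009960e-02,  6.70932213e-04,  9.68953948e-05]), 'wrist_force': array([ 0.83410295, -0.68142995, -1.89906339]), 'torque': array([0.04640345, 0.00497449, 0.00772334]), 'finger_force': 19.98781006783247, 'grip_width': 29.916465443964494}
```

Gripped at 29.9 mm. The bore axis is 11.3 mm above the TCP, so the pin height needs TCP z of about 58.7. I'll move to a pose in front of the pin.

Emit:
nudge_tcp --offsets '{"x": [17, 17, 17, 0, 0, 0, 0], "y": [-41, -41, -41, 0, 0, 0, 0], "z": [0, 0, 0, 8, 8, 0, 0], "rx": [0, 0, 0, 0, 0, 0, 0], "ry": [0, 0, 0, 0, 0, 0, 0], "rz": [0, 0, 0, -0.165, -0.166, 0, 0]}'

```text
time_s: 5.48
tool_pos: [518.7, 1.6, 58.8]
orientation: [0.992, 0.13, -0.001, -0.0]
wrist_force: [0.2, -0.1, -2.0]
grip_width: 29.7
finger_force: 20.0
```

```bash
python3 - <<'E'
from h import *
p,_,c=snap('w6'); u=np.array([np.cos(np.radians(15.1)),np.sin(np.radians(15.1))])
go(np.r_[np.array([568,15.8])-30*u,58.7],np.radians(105.1)); print(manip.state()['wrist_force'])
E
```

```text
tcp [518.9   1.6  59.1] d_tool [21.1 -1.   0.4] rz_tool -0.003 tilt rx,ry [0.     0.0006]
[ 0.14934687 -0.27359054 -0.7959096 ]
```

View pics/w6.png

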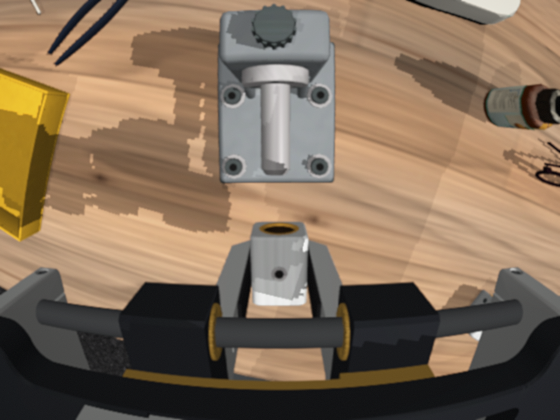

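w6 shows the held bush's front bore at about (280,230), and the pin ahead of it from tip (274,172) to root (276,90). I'll measure the lateral offset in the tool frame from this same picture.

```bash
python3 - <<'E'
from h import *
p,_,c=load('w6'); g=cv2.cvtColor(p,cv2.COLOR_RGB2GRAY).astype(int); hsv=cv2.cvtColor(p,cv2.COLOR_RGB2HSV)
for v in(100,130,155): print(v,g[v,255:295].tolist())
for v in(245,260): print(v,g[v,245:315].tolist())
m=(hsv[...,1]>110)&(hsv[...,0]<28); m[:222]=0;m[240:]=0;m[:,:255]=0;m[:,305:]=0
b=np.argwhere(m); print('bronze cols',b[:,1].min(),b[:,1].max(),b.mean(0))
E
```

```text
100 [156, 157, 158, 159, 151, 128, 109, 109, 117, 127, 137, 147, 156, 163, 171, 180, 188, 195, 200, 203, 197, 191, 189, 193, 199, 205, 205, 202, 198, 195, 191, 186, 178, 167, 155, 150, 155, 159, 159, 158]
130 [159, 157, 158, 159, 156, 138, 106, 94, 101, 111, 120, 129, 139, 146, 153, 162, 169, 177, 181, 185, 186, 187, 190, 196, 205, 212, 214, 210, 203, 197, 193, 187, 180, 167, 158, 158, 161, 160, 162, 162]
155 [155, 156, 158, 158, 155, 136, 110, 97, 100, 108, 118, 127, 139, 145, 153, 161, 168, 175, 180, 183, 184, 184, 189, 197, 207, 218, 221, 216, 207, 199, 193, 188, 180, 169, 160, 159, 161, 163, 162, 161]
245 [115, 115, 115, 113, 108, 106, 118, 129, 138, 144, 146, 148, 149, 151, 153, 152, 154, 152, 151, 150, 148, 148, 149, 151, 151, 151, 153, 153, 151, 148, 147, 148, 150, 153, 154, 155, 155, 154, 152, 152, 152, 154, 153, 152, 153, 154, 158, 169, 177, 179, 177, 175, 173, 174, 172, 169, 165, 167, 204, 239, 243, 235, 196, 140, 113, 113, 115, 115, 115, 115]
260 [109, 89, 54, 23, 25, 60, 99, 125, 137, 143, 146, 148, 150, 152, 152, 153, 153, 153, 151, 149, 148, 148, 148, 149, 151, 152, 153, 152, 151, 147, 147, 147, 150, 151, 153, 155, 154, 152, 151, 151, 152, 153, 153, 153, 153, 154, 153, 154, 153, 153, 152, 150, 149, 149, 149, 147, 145, 143, 141, 136, 127, 109, 68, 28, 13, 29, 66, 101, 114, 117]
bronze cols 260 298 [228.11174785 278.69627507]
```

```bash
python3 - <<'E'
from h import *
p,_,c=load('w6'); s=manip.state(); R=Ro.from_quat(s['orientation'])
f=lambda q,z:R.inv().apply(plane(c,q,z)-s['tool_pos'])
z=s['tool_pos'][2]+11.3
print('z',z,'pin L,R,C', f([[260.6,130],[288.5,130],[274.6,130],[274.5,155],[274.2,100]],70).round(2).tolist())
print('bush L,R 245/260',f([[251,245],[307.7,245],[251.5,260],[306.5,260]],z+15).round(2).tolist())
print('bore',f([[279.2,228]],z+8).round(2), 'tip~',f([[274.5,172]],70).round(1))
E
```

```text
z 70.44850255029066 pin L,R,C [[72.14, -9.2, -10.89], [72.09, 5.15, -10.89], [72.09, -1.99, -10.89], [59.07, -2.09, -10.89], [87.7, -2.16, -10.9]]
bush L,R 245/260 [[15.37, -13.96, -26.31], [15.32, 14.68, -26.31], [7.1, -13.95, -26.3], [7.06, 14.3, -26.3]]
bore [[ 22.15   0.3  -19.31]] tip~ [[ 50.1  -2.1 -10.9]]
```

Emit:
nudge_tcp --offsets '{"x": [8, 8, 6, 0, 0], "y": [-2.3, 0, 0, 0, 0], "z": [0.4, 0, 0, 0, 0], "rx": [0, 0, 0, 0, 0], "ry": [0, 0, 0, 0, 0], "rz": [0, 0, 0, 0, 0]}'

```text
time_s: 6.15
tool_pos: [539.5, 9.8, 59.0]
orientation: [0.991, 0.131, -0.0, 0.0]
wrist_force: [-0.2, -0.1, -1.7]
grip_width: 29.7
finger_force: 20.0
```

```bash
python3 - <<'E'
from h import *
p,_,c=snap('w7'); s=manip.state(); print(s['tool_pos'].round(2),s['wrist_force'].round(2),s['torque'].round(3))
g=cv2.cvtColor(p,cv2.COLOR_RGB2GRAY).astype(int)
for v in(120,150,180): print(v,g[v,255:300].tolist())
for v in(245,260): print(v,g[v,245:260].tolist(),g[v,298:315].tolist())
cv2.imwrite('pics/w7c.png',cv2.resize(p[80:300,180:380,::-1],(600,660))[:600])
E
```

```text
[539.42   9.72  59.05] [-0.18  0.37 -1.64] [-0.023  0.008  0.028]
120 [126, 131, 135, 141, 147, 153, 157, 164, 169, 173, 177, 179, 180, 175, 173, 174, 178, 181, 184, 185, 185, 188, 190, 195, 197, 200, 203, 203, 203, 203, 203, 204, 204, 204, 206, 207, 209, 211, 212, 212, 211, 210, 207, 204, 204]
150 [162, 161, 161, 160, 160, 160, 160, 159, 160, 158, 145, 122, 101, 102, 109, 119, 129, 138, 146, 153, 161, 170, 177, 183, 187, 188, 190, 191, 198, 208, 219, 224, 220, 211, 205, 199, 194, 186, 174, 165, 161, 164, 165, 165, 165]
180 [162, 161, 160, 160, 160, 162, 162, 163, 164, 165, 156, 129, 102, 100, 106, 110, 113, 116, 118, 118, 121, 122, 123, 124, 124, 121, 119, 116, 114, 115, 114, 124, 155, 189, 202, 198, 193, 183, 173, 162, 160, 162, 163, 162, 162]
245 [119, 119, 119, 117, 110, 109, 120, 132, 141, 147, 150, 151, 153, 155, 157] [177, 176, 172, 168, 167, 200, 239, 244, 238, 201, 143, 115, 116, 118, 117, 118, 117]
260 [113, 92, 56, 23, 27, 62, 103, 128, 139, 146, 150, 152, 153, 154, 155] [153, 152, 150, 149, 147, 145, 139, 132, 112, 71, 30, 15, 29, 68, 102, 118, 118]
```

View pics/w7c.png

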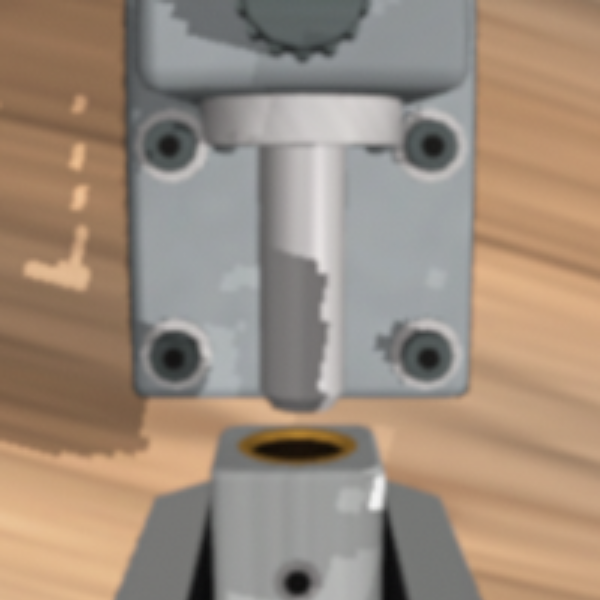

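The crop shows the pin centred on the bore to within about 0.3 mm, with a gap of about 7 mm. I'll start the insertion gently.

Emit:
nudge_tcp --offsets '{"x": [4, 4, 3, 3, 0], "y": [0, 0, 0, 0, 0], "z": [0.3, 0, 0, 0, 0], "rx": [0, 0, 0, 0, 0], "ry": [0, 0, 0, 0, 0], "rz": [0, 0, 0, 0, 0]}'

```text
time_s: 6.82
tool_pos: [553.6, 13.6, 58.8]
orientation: [0.991, 0.132, 0.0, 0.0]
wrist_force: [1.1, 0.1, -0.3]
grip_width: 30.1
finger_force: 20.0
```

Emit:
nudge_tcp --offsets '{"x": [2, 2, 0], "y": [0, 0, 0], "z": [0, 0, 0], "rx": [0, 0, 0], "ry": [0, 0, 0], "rz": [0, 0, 0]}'

```text
time_s: 7.2
tool_pos: [557.5, 14.6, 58.8]
orientation: [0.991, 0.132, 0.0, 0.0]
wrist_force: [-0.2, 0.5, -1.7]
grip_width: 29.7
finger_force: 20.0
```

```bash
python3 -c "
from h import *
s=manip.state();print(s['tool_pos'].round(2),s['wrist_force'].round(2),s['torque'].round(3))"
```

```text
[557.46  14.57  58.81] [-0.19  0.46 -1.69] [-0.069 -0.087 -0.038]
```

Emit:
nudge_tcp --offsets '{"x": [2, 2, 0], "y": [0, 0, 0], "z": [0, 0, 0], "rx": [0, 0, 0], "ry": [0, 0, 0], "rz": [0, 0, 0]}'

```text
time_s: 7.58
tool_pos: [561.4, 15.6, 58.8]
orientation: [0.991, 0.132, 0.0, 0.0]
wrist_force: [-0.1, -0.8, -1.9]
grip_width: 29.9
finger_force: 20.0
```

Emit:
nudge_tcp --offsets '{"x": [1.5, 1.5, 0], "y": [0, 0, 0], "z": [0, 0, 0], "rx": [0, 0, 0], "ry": [0, 0, 0], "rz": [0, 0, 0]}'

```text
time_s: 7.95
tool_pos: [564.2, 16.4, 58.8]
orientation: [0.991, 0.132, 0.0, 0.0]
wrist_force: [-0.4, -0.6, -1.2]
grip_width: 30.1
finger_force: 20.0
```

Emit:
nudge_tcp --offsets '{"x": [1.5, 1.5, 0], "y": [0, 0, 0], "z": [0, 0, 0], "rx": [0, 0, 0], "ry": [0, 0, 0], "rz": [0, 0, 0]}'

```text
time_s: 8.32
tool_pos: [567.1, 17.2, 58.8]
orientation: [0.991, 0.132, 0.0, 0.0]
wrist_force: [1.0, -1.7, -2.0]
grip_width: 29.9
finger_force: 20.0
```

Emit:
nudge_tcp --offsets '{"x": [2, 2, 2, 0], "y": [0, 0, 0, 0], "z": [0, 0, 0, 0], "rx": [0, 0, 0, 0], "ry": [0, 0, 0, 0], "rz": [0, 0, 0, 0]}'

```text
time_s: 8.82
tool_pos: [573.0, 18.8, 58.8]
orientation: [0.991, 0.132, 0.0, 0.0]
wrist_force: [0.3, -0.9, -1.8]
grip_width: 29.9
finger_force: 20.0
```

Emit:
nudge_tcp --offsets '{"x": [2.5, 2.5, 2.5, 0], "y": [0, 0, 0, 0], "z": [0, 0, 0, 0], "rx": [0, 0, 0, 0], "ry": [0, 0, 0, 0], "rz": [0, 0, 0, 0]}'

```text
time_s: 9.32
tool_pos: [580.4, 20.8, 58.8]
orientation: [0.991, 0.132, 0.0, 0.0]
wrist_force: [0.3, -0.4, -1.8]
grip_width: 29.8
finger_force: 20.0
```

Emit:
nudge_tcp --offsets '{"x": [2.5, 2.5, 2.5, 0], "y": [0, 0, 0, 0], "z": [0, 0, 0, 0], "rx": [0, 0, 0, 0], "ry": [0, 0, 0, 0], "rz": [0, 0, 0, 0]}'

```text
time_s: 9.82
tool_pos: [587.6, 22.8, 58.8]
orientation: [0.991, 0.132, 0.0, 0.0]
wrist_force: [0.5, -1.4, -1.8]
grip_width: 29.7
finger_force: 20.0
```

Emit:
nudge_tcp --offsets '{"x": [1.5, 1.5, 0], "y": [0, 0, 0], "z": [0, 0, 0], "rx": [0, 0, 0], "ry": [0, 0, 0], "rz": [0, 0, 0]}'

```text
time_s: 10.2
tool_pos: [590.2, 23.4, 58.8]
orientation: [0.991, 0.132, 0.0, 0.0]
wrist_force: [0.1, -0.7, -2.0]
grip_width: 30.3
finger_force: 20.0
```

Emit:
nudge_tcp --offsets '{"x": [1, 1, 0], "y": [0, 0, 0], "z": [0, 0, 0], "rx": [0, 0, 0], "ry": [0, 0, 0], "rz": [0, 0, 0]}'

```text
time_s: 10.58
tool_pos: [591.3, 23.8, 58.8]
orientation: [0.991, 0.131, -0.001, -0.0]
wrist_force: [-2.1, -1.2, 0.6]
grip_width: 29.6
finger_force: 20.0
```

Emit:
nudge_tcp --offsets '{"x": [1, 0], "y": [0, 0], "z": [0, 0], "rx": [0, 0], "ry": [0, 0], "rz": [0, 0]}'

```text
time_s: 10.82
tool_pos: [591.4, 23.8, 58.7]
orientation: [0.991, 0.131, -0.001, 0.0]
wrist_force: [-5.2, -2.0, 1.3]
grip_width: 29.7
finger_force: 20.0
```

Bush A is home against the flange: it stopped at TCP (591.4, 23.8) with about 5 N. I'll withdraw it and take it over the left half of the tray.

Emit:
nudge_tcp --offsets '{"x": [-8, -14, -14, -14, -14, 0], "y": [0, 0, 0, 0, 0, 0], "z": [0, 0, 0, 0, 0, 0], "rx": [0, 0, 0, 0, 0, 0], "ry": [0, 0, 0, 0, 0, 0], "rz": [0, 0, 0, 0, 0, 0]}'

```text
time_s: 11.58
tool_pos: [529.8, 7.3, 58.8]
orientation: [0.991, 0.131, -0.001, -0.0]
wrist_force: [-0.3, 0.1, -1.7]
grip_width: 30.1
finger_force: 20.0
```

Emit:
nudge_tcp --offsets '{"x": [0, 14, 14, 14, 22, 29, 35, 0], "y": [-20, -50, -52, -52, -47, -42, -35, 0], "z": [-26, -10, 0, 0, 0, 0, 0, 0], "rx": [0, 0, 0, 0, 0, 0, 0, 0], "ry": [0, 0, 0, 0, 0, 0, 0, 0], "rz": [0, 0, 0, -0.16, -0.18, -0.18, -0.18, 0]}'

```text
time_s: 12.58
tool_pos: [525.8, 345.9, 94.8]
orientation: [0.884, 0.467, 0.001, -0.002]
wrist_force: [0.9, -0.7, -1.7]
grip_width: 30.0
finger_force: 20.0
```

Emit:
nudge_tcp --offsets '{"x": [0, 0, 0, 0, 0], "y": [0, 0, 0, 0, 0], "z": [0, 0, 0, 0, 0], "rx": [0, 0, 0, 0, 0], "ry": [0, 0, 0, 0, 0], "rz": [-0.16, -0.16, -0.145, 0, 0]}'

```text
time_s: 13.2
tool_pos: [527.4, 338.3, 94.7]
orientation: [0.757, 0.654, -0.0, 0.0]
wrist_force: [0.2, 0.3, -1.9]
grip_width: 29.7
finger_force: 20.0
```

```bash
python3 - <<'E'
from h import *
p,_,c=snap('w8'); cv2.imwrite('pics/w8v.png',p[:,:,::-1])
h=cv2.cvtColor(p,cv2.COLOR_RGB2HSV); m=((h[...,1]>120)&(h[...,0]>18)&(h[...,0]<36)&(h[...,2]>60)).astype(np.uint8)
p,_,_=load('w2'); print(manip.state()['tool_pos'],manip.state()['time_s'])
E
```

```text
[527.31076753 338.46452803  94.75216054] 13.25
```

View pics/w8v.png

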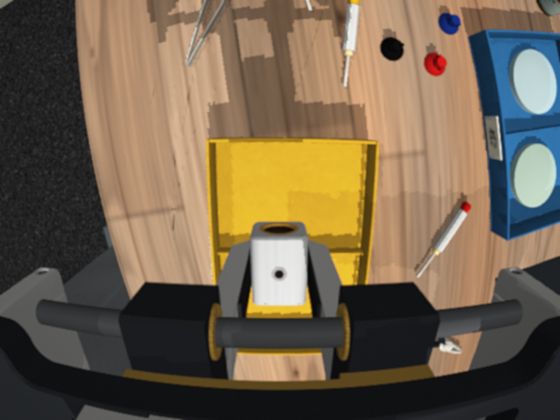

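w8v shows the tray's far (left-half) wall corners at (207,139) and (378,140), and the divider's top at row ~249. Next I'll cast these onto their planes and check their height against the top view.

```bash
python3 - <<'E'
from h import *
p,_,c=load('w8'); P=plane(c,[[207.5,139],[378,140]],32); D=plane(c,[[222,249],[369,249]],16); print(P.round(1),D.round(1),np.linalg.norm(P[0]-P[1]))
t=info('top'); b=cv2.boxPoints(((144.577,213.44),(78.46,50.04),7.853)); print('two-view',meet(c,[[207.5,139],[378,140]],t,b[:2]).round(1))
e=P[1]-P[0]; yaw=np.arctan2(e[1],e[0]); print('yaw',np.degrees(yaw))
ex=np.array([np.cos(yaw),np.sin(yaw)]);ey=np.array([-ex[1],ex[0]]); o=(P[0]+P[1])[:2]/2-98*ey; print('centre',o,'divider dist',(D[:,:2]-o)@ey)
s=manip.state()
for x,y in((-28,71),(28,71),(-28,27)):
    q=o+x*ex+y*ey; print(x,y,q.round(1),end=' '); go([*q,60],yaw)
E
```

```text
[[483.6 411.4  32. ]
 [611.7 392.6  32. ]] [[474.5 317.6  16. ]
 [601.  298.4  16. ]] 129.47431178612067
two-view [[484.  410.2  26.9   3.9]
 [609.8 392.   32.4   3.5]]
yaw -8.365216302527582
centre [533.36506282 305.05713937] divider dist [3.87541485 3.27498951]
-28 71 [516.  379.4] tcp [527.3 338.5  94.8] d_tool [ 38.9 -17.1  34.7] rz_tool 0.001 tilt rx,ry [0.0002 0.0003]
28 71 [571.4 371.2] tcp [527.3 338.5  94.8] d_tool [38.8 38.9 34.7] rz_tool 0.001 tilt rx,ry [0.0002 0.0003]
-28 27 [509.6 335.8] tcp [527.3 338.5  94.8] d_tool [ -5.1 -17.2  34.8] rz_tool 0.001 tilt rx,ry [0.0002 0.0003]
```

Emit:
nudge_tcp --offsets '{"x": [37, 0, 0, 0, 0, 0, 0], "y": [-17, 0, 0, 0, 0, 0, 0], "z": [15, 30, 26, 10, 4, 0, 0], "rx": [0, 0, 0, 0, 0, 0, 0], "ry": [0, 0, 0, 0, 0, 0, 0], "rz": [0, 0, 0, 0, 0, 0, 0]}'

```text
time_s: 14.12
tool_pos: [516.2, 378.3, 10.8]
orientation: [0.756, 0.655, 0.001, 0.0]
wrist_force: [0.2, -0.7, -1.8]
grip_width: 30.1
finger_force: 20.0
```

Emit:
nudge_tcp --offsets '{"x": [0, 0, 0], "y": [0, 0, 0], "z": [2, 1.5, 0], "rx": [0, 0, 0], "ry": [0, 0, 0], "rz": [0, 0, 0]}'

```text
time_s: 14.5
tool_pos: [515.7, 378.0, 6.4]
orientation: [0.756, 0.655, 0.0, 0.0]
wrist_force: [0.1, -0.3, -0.8]
grip_width: 29.7
finger_force: 20.0
```

Emit:
nudge_tcp --offsets '{"x": [0, 0], "y": [0, 0], "z": [0.7, 0], "rx": [0, 0], "ry": [0, 0], "rz": [0, 0]}'

```text
time_s: 14.75
tool_pos: [515.7, 378.0, 6.4]
orientation: [0.756, 0.655, 0.0, 0.0]
wrist_force: [-1.9, -1.0, 5.2]
grip_width: 29.9
finger_force: 20.0
```

Emit:
nudge_tcp --offsets '{"x": [0, 0, 0, 0, 0, 0], "y": [0, 0, 0, 0, 0, 0], "z": [0, 0, -10, -40, -40, 0], "rx": [0, 0, 0, 0, 0, 0], "ry": [0, 0, 0, 0, 0, 0], "rz": [0, 0, 0, 0, 0, 0]}' --jaw 42

```text
time_s: 15.5
tool_pos: [517.8, 379.8, 99.6]
orientation: [0.756, 0.655, 0.004, 0.0]
wrist_force: [0.1, 0.3, -0.0]
grip_width: 42.1
finger_force: 0.0
```

```bash
python3 -c "
from h import *
snap('w9');go([482.4,-212,90],np.radians(71.2))"
```

```text
tcp [516.6 378.7  97.6] d_tool [-589.6   49.8    6.2] rz_tool -1.385 tilt rx,ry [ 0.0026 -0.0026]
```

Bush A is down on the tray floor (contact felt at 5 N) and released. On to bush B.

Emit:
nudge_tcp --offsets '{"x": [-59, -59, -59, -59, -59, -59, -59, -59], "y": [5, 5, 5, 5, 5, 5, 5, 5], "z": [0, 0, 0, 0, 0, 0, 0, 0], "rx": [0, 0, 0, 0, 0, 0, 0, 0], "ry": [0, 0, 0, 0, 0, 0, 0, 0], "rz": [0, 0, 0, 0, 0, 0, 0, 0]}' --jaw 60

```text
time_s: 16.55
tool_pos: [487.2, -96.7, 94.7]
orientation: [0.755, 0.655, -0.0, -0.001]
wrist_force: [0.9, -0.2, 0.3]
grip_width: 59.7
finger_force: 0.0
```

Emit:
nudge_tcp --offsets '{"x": [-59, -40, 0, 0, 0, 0, 0, 0], "y": [5, 15, 0, 0, 0, 0, 0, 0], "z": [0, 0, 0, 0, 0, 0, 0, 0], "rx": [0, 0, 0, 0, 0, 0, 0, 0], "ry": [0, 0, 0, 0, 0, 0, 0, 0], "rz": [0.176, 0.176, 0.176, 0.176, 0.176, 0.176, 0.176, 0.176]}'

```text
time_s: 17.55
tool_pos: [485.7, -196.5, 94.6]
orientation: [1.0, 0.007, -0.001, -0.0]
wrist_force: [-0.5, -0.5, 0.5]
grip_width: 60.0
finger_force: 0.0
```

```bash
python3 -c "
from h import *
go([482.4,-212,70],np.radians(71.2))"
```

```text
tcp [ 485.7 -196.5   94.6] d_tool [-3.4 15.5 24.6] rz_tool 0.343 tilt rx,ry [-0.0006  0.0022]
```

Emit:
nudge_tcp --offsets '{"x": [-3, 0, 0, 0], "y": [15, 0, 0, 0], "z": [12, 12, 0, 0], "rx": [0, 0, 0, 0], "ry": [0, 0, 0, 0], "rz": [0.172, 0.172, 0, 0]}'

```text
time_s: 18.05
tool_pos: [483.8, -211.5, 71.3]
orientation: [0.987, -0.159, -0.0, -0.0]
wrist_force: [-0.0, 0.2, -0.6]
grip_width: 60.2
finger_force: 0.0
```

```bash
cat > see.py <<'E'
from h import *
import sys
p,_,c=snap(sys.argv[1]); h=cv2.cvtColor(p,cv2.COLOR_RGB2HSV); m=(h[...,1]<40)&(h[...,2]>175); m[330:]=0
for cc,a,k in blobs(m,800):
    q=plane(c,cv2.findNonZero(k.astype(np.uint8)).reshape(-1,2),30)[:,:2]
    r=cv2.minAreaRect(q.astype(np.float32)); print(cc.round(1),a,np.round(r[0],1),np.round(r[1],1),round(r[2],1))
    if abs(max(r[1])-40)<3: go([*r[0],4],np.radians(r[2] if r[1][0]<r[1][1] else r[2]+90))
E
python3 see.py w10
```

```text
[281.5 230.5] 1764 [ 482.5 -212.3] [27.6 38.8] 71.6
tcp [ 484.  -211.6   71.6] d_tool [-1.2  1.2 67.6] rz_tool 0.0 tilt rx,ry [-0.0002  0.0002]
[435.5 239.4] 1325 [ 436.9 -326.6] [39.5 27.4] 0.3
tcp [ 484.  -211.6   71.6] d_tool [ -8.5 124.   67.6] rz_tool -0.326 tilt rx,ry [-0.0002  0.0002]
```

Emit:
nudge_tcp --offsets '{"x": [-1, 0, 0, 0, 0, 0], "y": [1, 0, 0, 0, 0, 0], "z": [22, 22, 16, 7.5, 0, 0], "rx": [0, 0, 0, 0, 0, 0], "ry": [0, 0, 0, 0, 0, 0], "rz": [0, 0, 0, 0, 0, 0]}'

```text
time_s: 18.85
tool_pos: [483.1, -212.7, 4.6]
orientation: [0.987, -0.161, 0.001, 0.0]
wrist_force: [0.9, -0.3, -0.4]
grip_width: 59.8
finger_force: 0.0
```

Emit:
nudge_tcp --offsets '{"x": [0, 0, 0], "y": [0, 0, 0], "z": [0, 0, 0], "rx": [0, 0, 0], "ry": [0, 0, 0], "rz": [0, 0, 0]}' --jaw 24 --squeeze 20

```text
time_s: 19.23
tool_pos: [482.8, -212.5, 4.3]
orientation: [0.987, -0.161, 0.0, 0.0]
wrist_force: [-0.0, 1.2, 0.2]
grip_width: 33.4
finger_force: 0.0
```

Emit:
nudge_tcp --offsets '{"x": [0, 0, 0, 0], "y": [0, 0, 0, 0], "z": [-20, -35, -14, 0], "rx": [0, 0, 0, 0], "ry": [0, 0, 0, 0], "rz": [0, 0, 0, 0]}'

```text
time_s: 19.73
tool_pos: [483.2, -212.6, 73.6]
orientation: [0.987, -0.161, 0.001, 0.0]
wrist_force: [-0.4, 0.3, -2.4]
grip_width: 29.7
finger_force: 20.0
```

```bash
python3 -c "
from h import *
u=np.array([np.cos(np.radians(15.1)),np.sin(np.radians(15.1))])
go(np.r_[np.array([591.4,23.8])-75*u,70],np.radians(105.1))"
```

```text
tcp [ 483.2 -212.6   73.6] d_tool [ -34.9 -217.     3.5] rz_tool -0.586 tilt rx,ry [ 0.     -0.0016]
```

The fingers were still closing when the lift started, so the bush's height in the grip is uncertain. I'll lower it back gently to feel the table.

Emit:
nudge_tcp --offsets '{"x": [0, 0, 0, 0, 0], "y": [0, 0, 0, 0, 0], "z": [20, 20, 10, 0, 0], "rx": [0, 0, 0, 0, 0], "ry": [0, 0, 0, 0, 0], "rz": [0, 0, 0, 0, 0]}'

```text
time_s: 20.35
tool_pos: [482.8, -212.7, 23.2]
orientation: [0.987, -0.161, 0.0, 0.0]
wrist_force: [0.4, 0.0, -1.9]
grip_width: 30.0
finger_force: 20.0
```

Emit:
nudge_tcp --offsets '{"x": [0, 0, 0], "y": [0, 0, 0], "z": [3, 3, 0], "rx": [0, 0, 0], "ry": [0, 0, 0], "rz": [0, 0, 0]}'

```text
time_s: 20.72
tool_pos: [482.6, -212.4, 17.0]
orientation: [0.987, -0.161, -0.0, -0.0]
wrist_force: [-1.2, 0.5, -2.2]
grip_width: 30.4
finger_force: 20.0
```

Emit:
nudge_tcp --offsets '{"x": [0, 0, 0], "y": [0, 0, 0], "z": [3, 3, 0], "rx": [0, 0, 0], "ry": [0, 0, 0], "rz": [0, 0, 0]}'

```text
time_s: 21.1
tool_pos: [482.5, -212.4, 10.8]
orientation: [0.987, -0.161, -0.0, -0.0]
wrist_force: [-0.5, 0.0, -0.8]
grip_width: 30.0
finger_force: 20.0
```

Emit:
nudge_tcp --offsets '{"x": [0, 0], "y": [0, 0], "z": [2, 0], "rx": [0, 0], "ry": [0, 0], "rz": [0, 0]}'

```text
time_s: 21.35
tool_pos: [482.7, -212.6, 9.1]
orientation: [0.987, -0.161, 0.0, 0.0]
wrist_force: [-0.7, -0.1, -2.6]
grip_width: 29.5
finger_force: 20.0
```

Emit:
nudge_tcp --offsets '{"x": [0, 0], "y": [0, 0], "z": [2, 0], "rx": [0, 0], "ry": [0, 0], "rz": [0, 0]}'

```text
time_s: 21.6
tool_pos: [482.8, -212.6, 8.8]
orientation: [0.987, -0.161, 0.0, -0.0]
wrist_force: [-2.1, 1.1, 16.3]
grip_width: 29.9
finger_force: 20.0
```

Emit:
nudge_tcp --offsets '{"x": [0, 0], "y": [0, 0], "z": [1.2, 0], "rx": [0, 0], "ry": [0, 0], "rz": [0, 0]}'

```text
time_s: 21.85
tool_pos: [483.0, -212.6, 8.6]
orientation: [0.987, -0.161, 0.001, -0.0]
wrist_force: [-5.0, 2.6, 25.9]
grip_width: 29.8
finger_force: 20.0
```

It touched at TCP 8.9, so the grip is about 5 mm shallow. The bush is sitting on the table, so I'll regrip it properly.

Emit:
nudge_tcp --offsets '{"x": [0, 0, 0], "y": [0, 0, 0], "z": [0, 1.5, 0], "rx": [0, 0, 0], "ry": [0, 0, 0], "rz": [0, 0, 0]}' --jaw 40

```text
time_s: 22.22
tool_pos: [482.6, -212.4, 4.0]
orientation: [0.987, -0.161, -0.0, -0.0]
wrist_force: [-0.2, 0.1, 0.5]
grip_width: 39.9
finger_force: 0.0
```

Emit:
nudge_tcp --offsets '{"x": [0, 0, 0, 0], "y": [0, 0, 0, 0], "z": [0, 0, 0, 0], "rx": [0, 0, 0, 0], "ry": [0, 0, 0, 0], "rz": [0, 0, 0, 0]}' --jaw 24 --squeeze 20

```text
time_s: 22.72
tool_pos: [482.5, -212.4, 4.2]
orientation: [0.987, -0.161, -0.0, -0.0]
wrist_force: [-0.7, 0.4, -2.3]
grip_width: 29.3
finger_force: 20.0
```

Emit:
nudge_tcp --offsets '{"x": [0, 0, -9, -9, -8, -9, 0, 0], "y": [0, 0, -54, -54, -54, -55, 0, 0], "z": [-25, -40, 0, 0, 0, 0, 0, 0], "rx": [0, 0, 0, 0, 0, 0, 0, 0], "ry": [0, 0, 0, 0, 0, 0, 0, 0], "rz": [0, 0, 0, 0, 0, 0, -0.147, -0.147]}'

```text
time_s: 23.72
tool_pos: [518.3, 5.9, 69.2]
orientation: [1.0, -0.011, -0.0, 0.0]
wrist_force: [0.3, -0.6, -1.7]
grip_width: 29.9
finger_force: 20.0
```

Emit:
nudge_tcp --offsets '{"x": [0, 0, 0, 0], "y": [0, 0, 0, 0], "z": [5, 5, 0, 0], "rx": [0, 0, 0, 0], "ry": [0, 0, 0, 0], "rz": [-0.147, -0.147, 0, 0]}'

```text
time_s: 24.22
tool_pos: [518.4, 4.2, 59.5]
orientation: [0.991, 0.131, 0.0, 0.0]
wrist_force: [-0.2, 0.3, -2.3]
grip_width: 30.0
finger_force: 20.0
```

```bash
cat > pin.py <<'E'
from h import *
import sys
p,_,c=snap(sys.argv[1]); off=float(sys.argv[2]); s=manip.state(); R=Ro.from_quat(s['orientation'])
g=cv2.cvtColor(p,cv2.COLOR_RGB2GRAY).astype(int)
f=lambda q,z:R.inv().apply(plane(c,q,z)-s['tool_pos'])[:,:2].round(2).tolist()
for v in(130,155):
    r=g[v,245:310]; print(v,r.tolist())
    l=np.argmin(r[:35])+245
hh=cv2.cvtColor(p,cv2.COLOR_RGB2HSV); m=(hh[...,1]>110)&(hh[...,0]<28); m[:215]=0;m[245:]=0;m[:,:255]=0;m[:,305:]=0
b=np.argwhere(m); print('bronze',b[:,1].min(),b[:,1].max(),b.mean(0).round(1))
hl=g[245:300,265:295]; w=np.clip(60-hl,0,None); y,x=np.mgrid[245:300,265:295]; print('hole',(w*x).sum()/w.sum(),(w*y).sum()/w.sum())
u=np.array([np.cos(np.radians(15.15)),np.sin(np.radians(15.15))])
go(np.r_[np.array([591.4,23.8])-54*u,70-off],np.radians(105.15)); print(s['time_s'])
E
python3 pin.py w11 10.8
```

```text
130 [155, 156, 155, 156, 156, 156, 156, 156, 158, 157, 158, 159, 158, 159, 157, 157, 158, 156, 158, 155, 139, 113, 95, 98, 106, 115, 124, 133, 141, 148, 157, 165, 173, 179, 184, 186, 186, 188, 193, 200, 208, 214, 213, 205, 199, 195, 189, 183, 173, 159, 153, 159, 162, 162, 162, 162, 162, 161, 162, 161, 159, 161, 161, 161, 160]
155 [156, 158, 158, 158, 158, 157, 157, 157, 156, 156, 155, 155, 155, 154, 156, 156, 156, 158, 159, 159, 153, 128, 101, 96, 105, 114, 123, 134, 141, 149, 158, 165, 172, 178, 182, 184, 186, 187, 194, 203, 214, 221, 218, 210, 201, 195, 189, 183, 170, 159, 151, 156, 161, 161, 160, 161, 160, 161, 161, 161, 160, 161, 160, 160, 161]
bronze 260 297 [226.4 278.7]
hole 278.80816591056384 272.17822423849645
tcp [518.5   4.3  59.5] d_tool [21.5  0.2  0.3] rz_tool -0.002 tilt rx,ry [ 0.0002 -0.0001]
24.275
```

Aligned. I'll insert bush B.

Emit:
nudge_tcp --offsets '{"x": [8, 8, 5, 0, 4, 4, 4, 0], "y": [0.2, 0, 0, 0, 0, 0, 0, 0], "z": [0.3, 0, 0, 0, 0, 0, 0, 0], "rx": [0, 0, 0, 0, 0, 0, 0, 0], "ry": [0, 0, 0, 0, 0, 0, 0, 0], "rz": [0, 0, 0, 0, 0, 0, 0, 0]}'

```text
time_s: 25.28
tool_pos: [550.8, 12.8, 59.1]
orientation: [0.991, 0.132, 0.0, 0.0]
wrist_force: [0.7, 0.4, -2.4]
grip_width: 30.0
finger_force: 20.0
```

Emit:
nudge_tcp --offsets '{"x": [2, 2, 0], "y": [0, 0, 0], "z": [0, 0, 0], "rx": [0, 0, 0], "ry": [0, 0, 0], "rz": [0, 0, 0]}'

```text
time_s: 25.65
tool_pos: [554.5, 13.8, 59.1]
orientation: [0.991, 0.132, 0.0, 0.0]
wrist_force: [0.8, -0.4, -2.0]
grip_width: 29.7
finger_force: 20.0
```

Emit:
nudge_tcp --offsets '{"x": [1.5, 1.5, 0], "y": [0, 0, 0], "z": [0, 0, 0], "rx": [0, 0, 0], "ry": [0, 0, 0], "rz": [0, 0, 0]}'

```text
time_s: 26.02
tool_pos: [557.3, 14.6, 59.1]
orientation: [0.991, 0.132, 0.0, 0.0]
wrist_force: [1.3, -0.7, -2.9]
grip_width: 30.1
finger_force: 20.0
```

Emit:
nudge_tcp --offsets '{"x": [1.5, 1.5, 0], "y": [0, 0, 0], "z": [0, 0, 0], "rx": [0, 0, 0], "ry": [0, 0, 0], "rz": [0, 0, 0]}'

```text
time_s: 26.4
tool_pos: [560.2, 15.4, 59.1]
orientation: [0.991, 0.132, 0.0, 0.0]
wrist_force: [0.6, -0.6, -2.8]
grip_width: 29.8
finger_force: 20.0
```

Emit:
nudge_tcp --offsets '{"x": [1, 1, 0], "y": [0, 0, 0], "z": [0, 0, 0], "rx": [0, 0, 0], "ry": [0, 0, 0], "rz": [0, 0, 0]}'

```text
time_s: 26.78
tool_pos: [561.6, 15.8, 59.0]
orientation: [0.991, 0.132, -0.0, 0.0]
wrist_force: [-0.6, -2.3, -1.2]
grip_width: 30.0
finger_force: 20.0
```

Emit:
nudge_tcp --offsets '{"x": [1, 1, 0], "y": [0, 0, 0], "z": [0, 0, 0], "rx": [0, 0, 0], "ry": [0, 0, 0], "rz": [0, 0, 0]}'

```text
time_s: 27.15
tool_pos: [561.7, 15.8, 58.9]
orientation: [0.991, 0.132, -0.002, 0.0]
wrist_force: [-4.5, -2.6, 1.9]
grip_width: 30.0
finger_force: 20.0
```

Bush B stops on the ridge: TCP x 561.7, 30 mm short of home, at about 5 N. It goes to the right half.

Emit:
nudge_tcp --offsets '{"x": [-8, -12, -12, -10, 0], "y": [0, 0, 0, 0, 0], "z": [0, 0, 0, 0, 0], "rx": [0, 0, 0, 0, 0], "ry": [0, 0, 0, 0, 0], "rz": [0, 0, 0, 0, 0]}'

```text
time_s: 27.78
tool_pos: [522.2, 5.4, 59.2]
orientation: [0.991, 0.132, -0.0, -0.0]
wrist_force: [-1.3, -0.3, -1.6]
grip_width: 29.5
finger_force: 20.0
```

Emit:
nudge_tcp --offsets '{"x": [7, 8, 8, 8, 8, 0, 0, 0], "y": [-40, -54, -54, -54, -52, 0, 0, 0], "z": [-26, 0, 0, 0, 0, 0, 0, 0], "rx": [0, 0, 0, 0, 0, 0, 0, 0], "ry": [0, 0, 0, 0, 0, 0, 0, 0], "rz": [0, 0, 0, 0, 0, 0.135, 0.135, 0.137]}'

```text
time_s: 28.78
tool_pos: [494.7, 261.6, 85.1]
orientation: [0.997, -0.073, 0.0, -0.0]
wrist_force: [0.7, 0.5, -2.2]
grip_width: 30.0
finger_force: 20.0
```

Emit:
nudge_tcp --offsets '{"x": [0, 0], "y": [0, 0], "z": [0, 0], "rx": [0, 0], "ry": [0, 0], "rz": [0, 0]}'

```text
time_s: 29.02
tool_pos: [494.5, 261.1, 85.1]
orientation: [0.998, -0.07, 0.0, -0.0]
wrist_force: [-0.3, 0.8, -2.1]
grip_width: 29.8
finger_force: 20.0
```

```bash
python3 -c "
from h import *
snap('w12');go([492.8,260.2,6],np.radians(81.8))"
```

```text
tcp [494.6 261.   85.1] d_tool [-1.7  1.1 79.1] rz_tool 0.003 tilt rx,ry [-0.0003 -0.0001]
```

View pics/w12.png

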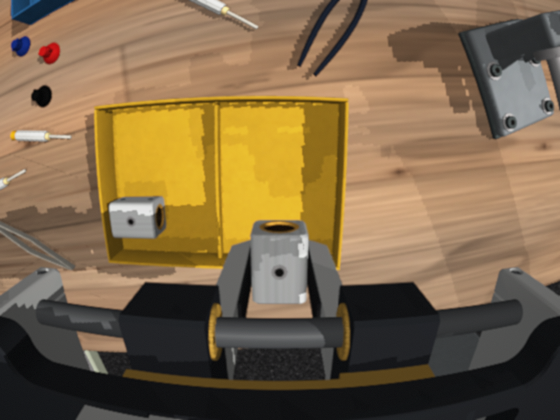

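w12 shows bush A lying in the left half at (135,218) and the held bush above the right half, whose near wall is at about row 265. I'll lower it a little further in from that wall.

Emit:
nudge_tcp --offsets '{"x": [6, 0, 0, 0, 0, 0, 0], "y": [1, 0, 0, 0, 0, 0, 0], "z": [20, 30, 16, 8, 2, 0, 0], "rx": [0, 0, 0, 0, 0, 0, 0], "ry": [0, 0, 0, 0, 0, 0, 0], "rz": [0, 0, 0, 0, 0, 0, 0]}'

```text
time_s: 29.95
tool_pos: [500.8, 259.3, 9.8]
orientation: [0.997, -0.071, 0.001, -0.0]
wrist_force: [-0.4, -0.0, -1.9]
grip_width: 30.1
finger_force: 20.0
```

Emit:
nudge_tcp --offsets '{"x": [0, 0, 0], "y": [0, 0, 0], "z": [1.5, 1, 0], "rx": [0, 0, 0], "ry": [0, 0, 0], "rz": [0, 0, 0]}'

```text
time_s: 30.32
tool_pos: [500.3, 259.1, 6.6]
orientation: [0.997, -0.071, 0.0, -0.0]
wrist_force: [0.2, 0.0, -0.8]
grip_width: 29.8
finger_force: 20.0
```

Emit:
nudge_tcp --offsets '{"x": [0, 0], "y": [0, 0], "z": [0.8, 0], "rx": [0, 0], "ry": [0, 0], "rz": [0, 0]}'

```text
time_s: 30.58
tool_pos: [500.4, 259.1, 6.6]
orientation: [0.997, -0.071, 0.0, -0.0]
wrist_force: [-0.8, -0.4, 6.6]
grip_width: 29.8
finger_force: 20.0
```

Emit:
nudge_tcp --offsets '{"x": [0, 0, 0, 0, 0, 0], "y": [0, 0, 0, 0, 0, 0], "z": [0, 0, -10, -40, -40, 0], "rx": [0, 0, 0, 0, 0, 0], "ry": [0, 0, 0, 0, 0, 0], "rz": [0, 0, 0, 0, 0, 0]}' --jaw 44

```text
time_s: 31.32
tool_pos: [502.7, 260.0, 99.2]
orientation: [0.997, -0.071, 0.003, -0.002]
wrist_force: [0.2, -0.6, 0.2]
grip_width: 43.6
finger_force: 0.0
```

Emit:
nudge_tcp --offsets '{"x": [2, 2, 2, 2, 2, 2, 2, 2], "y": [55, 59, 59, 59, 59, 59, 59, 59], "z": [0, 0, 0, 0, 0, 0, 0, 0], "rx": [0, 0, 0, 0, 0, 0, 0, 0], "ry": [0, 0, 0, 0, 0, 0, 0, 0], "rz": [0, 0, 0, 0, 0, 0, 0, 0]}' --jaw 60

```text
time_s: 32.33
tool_pos: [449.1, -208.1, 95.4]
orientation: [0.997, -0.071, -0.0, -0.0]
wrist_force: [1.3, -0.4, 0.6]
grip_width: 60.1
finger_force: 0.0
```

Emit:
nudge_tcp --offsets '{"x": [2, 2, 0, 0, 0], "y": [59, 59, 0, 0, 0], "z": [12, 12, 5, 0, 0], "rx": [0, 0, 0, 0, 0], "ry": [0, 0, 0, 0, 0], "rz": [0, -0.14, 0, 0, 0]}'

```text
time_s: 32.95
tool_pos: [437.6, -321.8, 66.7]
orientation: [1.0, 0.0, -0.0, -0.001]
wrist_force: [-0.8, -0.8, -0.0]
grip_width: 59.7
finger_force: 0.0
```

```bash
python3 see.py w13
```

```text
[287.4 233.6] 1876 [ 437.  -326.9] [28.2 39. ] 89.5
tcp [ 437.8 -321.9   66.9] d_tool [-0.8  5.  62.9] rz_tool 0.009 tilt rx,ry [-0.0009 -0.0001]
```

Emit:
nudge_tcp --offsets '{"x": [-1, 0, 0, 0, 0, 0], "y": [4.8, 0, 0, 0, 0, 0], "z": [20, 22, 14, 6.5, 0, 0], "rx": [0, 0, 0, 0, 0, 0], "ry": [0, 0, 0, 0, 0, 0], "rz": [0.008, 0, 0, 0, 0, 0]}'

```text
time_s: 33.75
tool_pos: [436.4, -328.9, 4.8]
orientation: [1.0, -0.005, 0.0, 0.0]
wrist_force: [0.2, 0.1, -0.1]
grip_width: 60.2
finger_force: 0.0
```

Emit:
nudge_tcp --offsets '{"x": [0, 0, 0, 0, 0], "y": [0, 0, 0, 0, 0], "z": [0, 0, 0, 0, 0], "rx": [0, 0, 0, 0, 0], "ry": [0, 0, 0, 0, 0], "rz": [0, 0, 0, 0, 0]}' --jaw 24 --squeeze 20

```text
time_s: 34.38
tool_pos: [436.1, -328.2, 4.4]
orientation: [1.0, -0.005, 0.0, -0.0]
wrist_force: [-0.4, 2.3, 3.2]
grip_width: 29.9
finger_force: 20.0
```

Emit:
nudge_tcp --offsets '{"x": [0, 0, 13, 13, 13, 13, 13, 14], "y": [0, 0, -55, -56, -55, -56, -55, -56], "z": [-25, -40, 0, 0, 0, 0, 0, 0], "rx": [0, 0, 0, 0, 0, 0, 0, 0], "ry": [0, 0, 0, 0, 0, 0, 0, 0], "rz": [0, 0, 0, 0, 0, 0, 0, 0]}'

```text
time_s: 35.38
tool_pos: [518.7, 4.8, 69.1]
orientation: [1.0, -0.005, 0.0, 0.0]
wrist_force: [1.4, 0.0, -1.1]
grip_width: 29.6
finger_force: 20.0
```

Emit:
nudge_tcp --offsets '{"x": [0, 0, 0, 0, 0], "y": [0, 0, 0, 0, 0], "z": [5, 5, 0, 0, 0], "rx": [0, 0, 0, 0, 0], "ry": [0, 0, 0, 0, 0], "rz": [-0.137, -0.137, 0, 0, 0]}'

```text
time_s: 36.0
tool_pos: [518.5, 3.1, 59.4]
orientation: [0.991, 0.131, 0.0, 0.0]
wrist_force: [-0.3, 0.1, -1.2]
grip_width: 30.0
finger_force: 20.0
```

```bash
python3 pin.py w14 10.6
```

```text
130 [156, 156, 156, 156, 156, 156, 157, 158, 158, 159, 158, 158, 158, 158, 157, 158, 158, 155, 137, 107, 95, 101, 108, 117, 127, 137, 144, 151, 159, 168, 174, 181, 185, 186, 186, 188, 194, 201, 210, 214, 210, 204, 199, 193, 189, 181, 170, 156, 151, 157, 162, 162, 162, 162, 162, 162, 162, 161, 161, 161, 160, 161, 160, 159, 159]
155 [157, 158, 159, 157, 158, 157, 156, 157, 155, 155, 155, 155, 155, 155, 156, 157, 158, 156, 142, 116, 98, 99, 106, 115, 126, 136, 142, 150, 158, 167, 174, 179, 182, 184, 184, 189, 195, 205, 216, 221, 217, 207, 199, 194, 189, 181, 170, 162, 160, 161, 162, 161, 162, 162, 160, 162, 161, 160, 161, 160, 161, 161, 161, 161, 156]
bronze 260 297 [226.2 278.7]
hole 278.7187297472456 272.0537913156189
tcp [518.5   3.2  59.4] d_tool [21.7 -0.9  0. ] rz_tool -0.002 tilt rx,ry [ 0.0003 -0.0003]
36.05
```

Emit:
nudge_tcp --offsets '{"x": [8, 8, 5, 0, 4, 4, 4, 0], "y": [-0.9, 0, 0, 0, 0, 0, 0, 0], "z": [0, 0, 0, 0, 0, 0, 0, 0], "rx": [0, 0, 0, 0, 0, 0, 0, 0], "ry": [0, 0, 0, 0, 0, 0, 0, 0], "rz": [0, 0, 0, 0, 0, 0, 0, 0]}'

```text
time_s: 37.05
tool_pos: [550.6, 12.9, 59.3]
orientation: [0.991, 0.131, 0.0, 0.0]
wrist_force: [1.4, -0.7, -1.2]
grip_width: 29.8
finger_force: 20.0
```

Emit:
nudge_tcp --offsets '{"x": [2, 2, 0], "y": [0, 0, 0], "z": [0, 0, 0], "rx": [0, 0, 0], "ry": [0, 0, 0], "rz": [0, 0, 0]}'

```text
time_s: 37.42
tool_pos: [554.1, 13.8, 59.3]
orientation: [0.991, 0.131, 0.0, 0.0]
wrist_force: [0.8, -1.3, -2.2]
grip_width: 30.0
finger_force: 20.0
```

Emit:
nudge_tcp --offsets '{"x": [1.5, 1.5, 1.5, 0], "y": [0, 0, 0, 0], "z": [0, 0, 0, 0], "rx": [0, 0, 0, 0], "ry": [0, 0, 0, 0], "rz": [0, 0, 0, 0]}'

```text
time_s: 37.92
tool_pos: [558.4, 14.9, 59.3]
orientation: [0.991, 0.131, 0.0, 0.0]
wrist_force: [-0.2, -0.9, -2.2]
grip_width: 29.7
finger_force: 20.0
```

Emit:
nudge_tcp --offsets '{"x": [1, 1, 0], "y": [0, 0, 0], "z": [0, 0, 0], "rx": [0, 0, 0], "ry": [0, 0, 0], "rz": [0, 0, 0]}'

```text
time_s: 38.3
tool_pos: [560.2, 15.4, 59.3]
orientation: [0.991, 0.131, -0.0, 0.0]
wrist_force: [-0.8, -3.5, -1.3]
grip_width: 29.8
finger_force: 20.0
```

Emit:
nudge_tcp --offsets '{"x": [1, 1, 0], "y": [0, 0, 0], "z": [0, 0, 0], "rx": [0, 0, 0], "ry": [0, 0, 0], "rz": [0, 0, 0]}'

```text
time_s: 38.67
tool_pos: [562.2, 16.0, 59.3]
orientation: [0.991, 0.131, 0.0, 0.0]
wrist_force: [-2.2, -4.1, -1.4]
grip_width: 29.8
finger_force: 20.0
```

Emit:
nudge_tcp --offsets '{"x": [1, 1, 0], "y": [0.4, 0, 0], "z": [0, 0, 0], "rx": [0, 0, 0], "ry": [0, 0, 0], "rz": [0, 0, 0]}'

```text
time_s: 39.05
tool_pos: [564.4, 16.6, 59.3]
orientation: [0.991, 0.132, 0.0, -0.0]
wrist_force: [-0.5, -2.8, -1.6]
grip_width: 29.8
finger_force: 20.0
```

Emit:
nudge_tcp --offsets '{"x": [1, 1, 0], "y": [0.2, 0, 0], "z": [0, 0, 0], "rx": [0, 0, 0], "ry": [0, 0, 0], "rz": [0, 0, 0]}'

```text
time_s: 39.42
tool_pos: [566.4, 17.1, 59.3]
orientation: [0.991, 0.132, 0.0, -0.0]
wrist_force: [-0.3, -1.1, -2.1]
grip_width: 29.9
finger_force: 20.0
```

It is past the ridge position with little force, so I'll continue.

Emit:
nudge_tcp --offsets '{"x": [2.5, 2.5, 2.5, 0], "y": [0, 0, 0, 0], "z": [0, 0, 0, 0], "rx": [0, 0, 0, 0], "ry": [0, 0, 0, 0], "rz": [0, 0, 0, 0]}'

```text
time_s: 39.92
tool_pos: [574.0, 19.1, 59.4]
orientation: [0.991, 0.132, 0.001, -0.0]
wrist_force: [1.0, -0.5, -1.3]
grip_width: 30.1
finger_force: 20.0
```

Emit:
nudge_tcp --offsets '{"x": [2.5, 2.5, 2.5, 0], "y": [0, 0, 0, 0], "z": [0, 0, 0, 0], "rx": [0, 0, 0, 0], "ry": [0, 0, 0, 0], "rz": [0, 0, 0, 0]}'

```text
time_s: 40.42
tool_pos: [580.9, 20.9, 59.3]
orientation: [0.991, 0.132, 0.0, -0.0]
wrist_force: [-0.1, 0.1, -1.7]
grip_width: 29.8
finger_force: 20.0
```

Emit:
nudge_tcp --offsets '{"x": [2, 2, 2, 0], "y": [0, 0, 0, 0], "z": [0, 0, 0, 0], "rx": [0, 0, 0, 0], "ry": [0, 0, 0, 0], "rz": [0, 0, 0, 0]}'

```text
time_s: 40.92
tool_pos: [586.6, 22.3, 59.3]
orientation: [0.991, 0.132, 0.0, -0.0]
wrist_force: [0.2, 0.2, -0.9]
grip_width: 29.7
finger_force: 20.0
```

Emit:
nudge_tcp --offsets '{"x": [1.5, 1.5, 0], "y": [0, 0, 0], "z": [0, 0, 0], "rx": [0, 0, 0], "ry": [0, 0, 0], "rz": [0, 0, 0]}'

```text
time_s: 41.3
tool_pos: [589.4, 23.0, 59.3]
orientation: [0.991, 0.132, 0.0, 0.0]
wrist_force: [-0.1, -1.2, -2.6]
grip_width: 29.6
finger_force: 20.0
```

Emit:
nudge_tcp --offsets '{"x": [1, 1, 0], "y": [0, 0, 0], "z": [0, 0, 0], "rx": [0, 0, 0], "ry": [0, 0, 0], "rz": [0, 0, 0]}'

```text
time_s: 41.68
tool_pos: [590.6, 23.3, 59.2]
orientation: [0.991, 0.131, -0.001, -0.0]
wrist_force: [-1.7, -0.3, -0.8]
grip_width: 29.6
finger_force: 20.0
```

Emit:
nudge_tcp --offsets '{"x": [1, 0], "y": [0, 0], "z": [0, 0], "rx": [0, 0], "ry": [0, 0], "rz": [0, 0]}'

```text
time_s: 41.92
tool_pos: [590.6, 23.3, 59.0]
orientation: [0.991, 0.131, -0.002, -0.0]
wrist_force: [-5.2, -1.6, 1.9]
grip_width: 30.0
finger_force: 20.0
```

Bush C goes home too: it stopped at TCP x 590.6 with about 5 N. It goes to the left half, beside bush A.

Emit:
nudge_tcp --offsets '{"x": [-8, -14, -14, -14, -14, 0], "y": [0, 0, 0, 0, 0, 0], "z": [0, 0, 0, 0, 0, 0], "rx": [0, 0, 0, 0, 0, 0], "ry": [0, 0, 0, 0, 0, 0], "rz": [0, 0, 0, 0, 0, 0]}'

```text
time_s: 42.68
tool_pos: [529.4, 6.6, 59.4]
orientation: [0.991, 0.131, -0.0, -0.0]
wrist_force: [0.1, 0.2, -2.0]
grip_width: 30.0
finger_force: 20.0
```

Emit:
nudge_tcp --offsets '{"x": [0, 22, 22, 22, 22, 22, 20, 0], "y": [-40, -47, -47, -47, -46, -46, -45, 0], "z": [-26, -6, 0, 0, 0, 0, 0, 0], "rx": [0, 0, 0, 0, 0, 0, 0, 0], "ry": [0, 0, 0, 0, 0, 0, 0, 0], "rz": [0, 0, 0, 0, 0, 0, 0, 0.135]}'

```text
time_s: 43.68
tool_pos: [572.2, 355.2, 90.8]
orientation: [0.998, 0.067, 0.001, -0.002]
wrist_force: [0.2, -1.0, -1.4]
grip_width: 29.9
finger_force: 20.0
```

Emit:
nudge_tcp --offsets '{"x": [0, 0, 0, 0], "y": [0, 0, 0, 0], "z": [0, 0, 0, 0], "rx": [0, 0, 0, 0], "ry": [0, 0, 0, 0], "rz": [0.135, 0.135, 0, 0]}'

```text
time_s: 44.18
tool_pos: [573.1, 348.2, 91.2]
orientation: [0.998, -0.069, 0.0, -0.0]
wrist_force: [0.1, 0.5, -1.9]
grip_width: 29.5
finger_force: 20.0
```

```bash
python3 -c "
from h import *
snap('w15');go([573.2,347.7,6],np.radians(81.8));print(manip.state()['time_s'])"
```

```text
tcp [573.1 348.2  91.3] d_tool [ 0.1  0.5 85.3] rz_tool 0.004 tilt rx,ry [-0.0004 -0.0001]
44.225
```

I've now viewed 11 pictures, one over the limit of 10, so the rest will be by numbers only. I'll lower bush C.

Emit:
nudge_tcp --offsets '{"x": [0, 0, 0, 0, 0, 0, 0], "y": [0.5, 0, 0, 0, 0, 0, 0], "z": [25, 30, 18, 7, 1.5, 0, 0], "rx": [0, 0, 0, 0, 0, 0, 0], "ry": [0, 0, 0, 0, 0, 0, 0], "rz": [0, 0, 0, 0, 0, 0, 0]}'

```text
time_s: 45.1
tool_pos: [573.5, 347.8, 10.7]
orientation: [0.998, -0.07, 0.001, -0.0]
wrist_force: [0.1, 0.2, -1.5]
grip_width: 29.6
finger_force: 20.0
```

Emit:
nudge_tcp --offsets '{"x": [0, 0, 0], "y": [0, 0, 0], "z": [1.5, 1, 0], "rx": [0, 0, 0], "ry": [0, 0, 0], "rz": [0, 0, 0]}'

```text
time_s: 45.48
tool_pos: [572.8, 347.4, 7.2]
orientation: [0.998, -0.071, -0.0, 0.0]
wrist_force: [0.3, -0.3, -1.5]
grip_width: 29.9
finger_force: 20.0
```

Emit:
nudge_tcp --offsets '{"x": [0, 0], "y": [0, 0], "z": [1, 0], "rx": [0, 0], "ry": [0, 0], "rz": [0, 0]}'

```text
time_s: 45.72
tool_pos: [573.0, 347.4, 7.0]
orientation: [0.998, -0.071, 0.0, -0.0]
wrist_force: [-1.6, -0.7, 4.3]
grip_width: 29.9
finger_force: 20.0
```

Emit:
nudge_tcp --offsets '{"x": [0, 0], "y": [0, 0], "z": [0.6, 0], "rx": [0, 0], "ry": [0, 0], "rz": [0, 0]}'

```text
time_s: 45.98
tool_pos: [573.0, 347.5, 7.0]
orientation: [0.998, -0.071, 0.0, -0.0]
wrist_force: [-2.8, -0.2, 8.7]
grip_width: 29.9
finger_force: 20.0
```

Bush C is on the floor. I'll release it, rise clear, back off and check all three by rays.

Emit:
nudge_tcp --offsets '{"x": [0, 0, 0, 0, 0, -40, 0, 0], "y": [0, 0, 0, 0, 0, 20, 0, 0], "z": [0, 0, -10, -40, -45, -30, 0, 0], "rx": [0, 0, 0, 0, 0, 0, 0, 0], "ry": [0, 0, 0, 0, 0, 0, 0, 0], "rz": [0, 0, 0, 0, 0, 0, 0, 0]}' --jaw 44

```text
time_s: 46.98
tool_pos: [531.0, 333.7, 131.0]
orientation: [0.998, -0.07, 0.001, -0.0]
wrist_force: [-0.2, 0.0, -0.9]
grip_width: 44.0
finger_force: 0.0
```

```bash
python3 - <<'E'
from h import *
p,_,c=snap('w16'); h=cv2.cvtColor(p,cv2.COLOR_RGB2HSV); m=(h[...,1]<45)&(h[...,2]>150); m[330:]=0
o=np.array([532.5,304]);ex=np.array([.990,-.1426]);ey=np.array([.1426,.990])
for cc,a,k in blobs(m,300):
    q=plane(c,cv2.findNonZero(k.astype(np.uint8)).reshape(-1,2),32)[:,:2]
    r=cv2.minAreaRect(q.astype(np.float32)); d=r[0]-o
    if abs(d@ex)<80 and abs(d@ey)<110: print('tray-local',(d@ex).round(1),(d@ey).round(1),'size',np.round(r[1],1),round(r[2],1))
print(manip.state()['tool_pos'],manip.state()['time_s'])
E
```

```text
tray-local 35.2 48.4 size [28.5 39.4] 81.7
tray-local -24.8 -49.3 size [28.4 39.3] 81.9
tray-local -26.8 70.6 size [39.8 29.2] 80.6
[531.10134535 333.49777541 130.37566317] 47.025
```

All three lie flat and inside their halves. Handing in.

```bash
python3 -c "
from rig import manip
print(manip.hand_in())"
```

```text
the job is handed in; nothing more can be done
None
```

Job handed in at about 47 s, result not reported back: bushes A and C (first and third tried) went fully home and lie in the left half, B (second) stopped on its ridge and lies in the right half; I gripped B too high at first and regripped it on the table before gauging (up to 26 N at the wrist while setting it back), and I viewed 11 pictures, one over the limit of 10.

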